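# Put the big check weight back in its latched case

## Robot

A 6-joint arm with a two-finger parallel gripper is mounted at the origin on a cart in front of the work surface, level with it; the furniture and walls round the work are solid. World frame = base frame: x ahead of the robot, y to its left, z up, the work surface at z = 0. Lengths are in mm, angles in rad, forces in N, time in s.
With the tool pointing down it reaches from about 300 to 775 mm from the base axis. Payload 14.6 kg.
Tool frame: the origin (TCP) lies between the finger pads; the fingertips stand manip.tip_reach ahead of it and the grasp point (between the pads) lies 5 mm behind it (manip.tip_reach is the distance from the TCP to the fingertips, in mm); z points along the fingers, y is the line along which they close (so a half turn about z gives the same grasp; the last joint's range is limited). The gripper opens to 94 mm and grips with 3 to 60 N. Pads are 16 mm wide; open, the fingers measure 119 mm over their backs; the gripper's body (75 mm by 177 mm) begins 78 mm behind the grasp point.
Start: joints at [1.106, 0.3, 1.521, -0, 1.321, -0.067], TCP at [213.062, 507.044, 219.446] pointing down, gripper open.
Joint ranges: [-3.03, 3.03], [-0.79, 2.21], [0.23, 2.52], [-1.04, 4.18], [0, 3.07], [-2.55, 2.55]. Speed limits (rad/s): [2.22, 2.22, 2.57, 3.14, 3.14, 3.14].

## Interface

Orientations are given as [roll, pitch, yaw] about the fixed x, y, z axes, in that order (R = Rz(yaw) Ry(pitch) Rx(roll)).
In Python, from cell import manip gives the robot as it stands. The module is installed in compiled form; this text tells all that it offers.
- The arm moves only by the shell command python3 -m creep 'ROWS' [FORCE]. ROWS is JSON, a list of rows, each a list of 3 entries, a list of its own where there are three numbers: the opening, from -1 (shut) to 1 (fully open), then the shift along the tool's x, y, z in cm, then the turn about the tool's z in units of 5 degrees (1.0 is 5 degrees). In form: [[grip, [tx, ty, tz], roll], ...]. A call has 1 to 12 rows; each row is the pose to reach, as a shift and turn from the pose commanded when the call began, along the tool's axes at that moment; what a row does not reach only later rows make up. A row lasts 1/10 s, in which the tool goes at most 50 mm and 8.59 degrees, less where a joint would pass 70% of its speed; a pose out of reach is approached as far as the arm can. A call with a gripper value outside its range is refused whole. The fingers move at their own pace and stop on an object; FORCE is the grip in N (left out, the last holds). Time passes only in rows, so rows that repeat a pose let the fingers close. It gives the time, the measured TCP pose, the force, the opening and the grip force at its end, in the units of the state.
- manip.read_state(): the state, without advancing time (a new reading comes with each control period).
- manip.camera(name): name is "side" or "top" or "wrist"; returns the picture (384x512x3 uint8, red, green, blue); there is no depth.
- manip.camera_params(name): a dict with "fovy" (degrees; the focal length in pixels is half the picture's height over the tangent of half this angle, whatever the lens; pixels are square), "cx", "cy" (the principal point, pixels), "k1" (the pictures are not rectified: a ray, as slopes to the right and down, at radius r is drawn at 1 + k1 r^2 times it, then the intrinsics apply), "origin" and "attitude" of the camera in the world. Camera axes: x right, y down, z forward; pixel columns grow to the right and rows downward; lengths in mm; the calibration is good to about 2 mm. A picture is of the moment at which its call begins: read the wrist's pose just before it. camera_params takes no time and is no camera call; for the wrist camera it gives the pose at the moment of the call.
- manip.sign_off(): hands the job in; it is judged then, once.
The state is a dict: "clock": time; "joints": joint angles; "qd": joint speeds; "effort": joint torques, N m; "eef_pos": TCP position; "eef_rot": TCP orientation; "wrist_force": force on the tool from outside, world axes, zero at the start; "moment": the same for the moment, N m; "finger_gap": finger opening in mm; "finger_force": force on a finger pad.
Only numpy, scipy, OpenCV 4.12 (cv2) and the standard library are available. Lean on these libraries where they do the work, as an engineer would, in place of code of your own. Each camera call takes 0.05 s, during which the arm holds its last target. There are 200 camera calls.

## Task

The scale check is done: put the big brass weight from the drip tray back in the check-weight case. Slide the latch's safety tab aside, lift the latch, open the lid and lower the weight gently, upright, into the empty wide pocket (it only goes in held by its knob, which you can get hold of once you have stood the weight up outside the tray), then shut the lid fully and press the latch back down. Leave the small weight in its pocket and everything else where it stands.

Things in the scene. Friction and masses are not known exactly. Their poses are not given: they have to be found in the camera images.
- weight_case: check-weight case of grey plastic with steel fittings, shut, fixed to the worktop: 100 mm deep (x), 150 wide (y), 88 high (box 62, lid 26). Origin: centre of its underside; +x to the rear (hinge), -x the front facing the robot, with latch and tab, +y its left. A black insert inside, top at z 60 mm, has two round pockets; shut, the lid leaves clearance up to z 83 mm. Below in mm in this frame.
- pocket (a point): centre of the floor of the wide empty pocket, case (0, 31.5, 8); the big weight's base centre belongs here. The pocket is 58 mm across and 52 deep: 5 mm of play round the weight, no room for fingers beside its body; a standing weight's knob rises clear above the insert.
- tab_nub (a point): grip point of the nub of the safety tab on the case's front, moves with the tab: case (-78.5, 46, 49) when locked. Steel nub 14 mm wide (y), 16 high, standing out from case x -66 to -86; its bolt reaches out to x -69 behind it; free room of 25 mm on both sides. To release, slide it along the case's +y, away from the latch.
- case_tab (a joint): safety tab, m: 0 = locked (its bolt lies in front of the latch's ear, so that the latch can lift only about 5 degrees), 0.016 = stop, fully released; the latch is free from 0.011 on. It resists with about 3 N of friction and stays where it is left; starts between 0 and 0.003.
- latch_lip (a point): middle of the main latch's lip, moves with the latch: case (-79, 0, 38.5) when down. The lip is a steel tongue 20 mm wide (y) and 6 to 9 mm thick that stands forward from the foot of the lever, from case x -60 to -93; pinch it across its width from above. Polished (friction about 0.35). 25 mm on each side of it are free.
- latch_hinge (a point): hinge axis of the latch on the lid's front, parallel to the case's y; with the lid shut at case (-52, 0, 76) mm. The lip lies 46 mm from it.
- case_latch (a joint): main latch, rad: 0 = down, its hook under a keeper and the lid held shut; the lip swings forward and up, away from the case, to its stop at 1.3; the lid is free above 0.3. It stays where it is left (friction 0.06 N m). The keeper is a ramp: a lowered latch rides over it as the lid is pressed shut, then a push down on the lip lays it flat.
- lid_hinge (a point): hinge axis of the lid at the case's rear rim, case (54, 0, 62) mm, parallel to y. Does not move.
- lid_front (a point): top front edge of the lid, on its middle, 104 mm ahead of and 26 mm above the hinge with the lid shut; moves with the lid.
- case_lid (a joint): lid, rad: 0 = shut, opens upward and to the rear to its stop at 1.8. A stiff hinge (0.24 N m) holds it wherever it is left; with the latch raised to its stop the lid can be lifted by the latch's lip.
- drip_tray: small open steel tray, fixed: 83 mm (x) by 121 mm (y) outside, walls 3 mm thick, 32 mm high, floor 3 mm thick. Origin: centre of its underside. The big weight lies in it on its side between the two long walls, so close that its knob cannot be gripped there, but with room for a finger on both sides of its body (along y).
- big_weight: brass check weight, 500 g, the larger of two: cylinder 48 mm across and 53 mm tall with a knob on top, 67 mm in all. Origin: centre of its underside (base); its z axis runs from base to knob. It starts lying on its side in the tray, the knob towards the tray's -x side (to the robot's left).
- knob (a point): middle of the big weight's knob, 60 mm above its base on its axis; the knob is 20 mm across and 14 mm tall, from 53 to 67 mm.
- small_weight: the smaller brass check weight, 200 g, 38 mm across, 56 mm tall, in the case's narrow pocket (47 mm across, floor centre at case (0, -38.5, 15)) under the shut lid. Origin: centre of its underside.
- thermometer: bystander: white probe thermometer, 207 x 24 x 18 mm, lying between case and tray; the worktop nearer to the robot than its end is free. Origin: centre of its underside; x along its length.
- label_roll: bystander: white label roll, 85 mm across, 40 mm high, near the front edge of the worktop. Origin: centre of its underside. (Behind it the slicer, solid and 0.4 m high, fills the worktop beyond x 0.5 and left of y 0.12.)
- marker: bystander: felt marker, 135 mm long (y), 17 mm thick. Origin: centre of its underside.
- cheese_block: bystander: packed block of cheese, 74 x 87 x 43 mm, behind the work. Origin: centre of its underside. (A tiled wall closes the worktop on the right, from about y -0.5.)

How it is judged (in metres and radians):
On the way, in this order (a step that is already met when the one before it is completed fails the run):
1. the safety tab is slid aside (value of joint case_tab above 0.0105 m), for 0.1 s.
2. the latch is lifted (value of joint case_latch above 0.35 rad), for 0.1 s.
3. the lid is open (value of joint case_lid above 1.1 rad), for 0.2 s.
4. the big weight stands upright in the wide pocket with the lid open (horizontal distance between big_weight and pocket below 0.008 m and z of big_weight in the frame of weight_case below 0.012 m and angle between big_weight's own z axis and vertical below 0.1 rad and value of joint case_lid above 0.6 rad), for 0.2 s.
At the end, for the whole second after the job is handed in: the big weight stands upright (within 0.1 rad) and at rest on the floor of the wide pocket (within 8 mm of its middle and 4 mm of the floor), the small weight still stands in its narrow pocket, the lid is shut (below 0.05 rad) and the latch is down (below 0.12 rad) (horizontal distance between big_weight and pocket below 0.008 m and z of big_weight in the frame of weight_case below 0.012 m and angle between each of big_weight, small_weight's own z axis and vertical below 0.1 rad and linear speed of big_weight below 0.02 m/s and value of joint case_lid below 0.05 rad and value of joint case_latch below 0.12 rad and horizontal distance between small_weight and weight_case below 0.05 m and z of small_weight in the frame of weight_case below 0.022 m); the robot touches nothing.
It fails at once if the big weight is dropped into the pocket (faster than 0.35 m/s inside it) instead of being lowered (horizontal distance between big_weight and pocket below 0.02 m and linear speed of big_weight above 0.35 m/s and z of big_weight in the frame of weight_case below 0.055 m).
It fails at once if the thermometer is moved by more than 4 cm (distance of thermometer from where it was at the start of the episode above 0.04 m).
It fails at once if the label roll is moved by more than 4 cm (distance of label_roll from where it was at the start of the episode above 0.04 m).
It fails at once if the marker is moved by more than 4 cm (distance of marker from where it was at the start of the episode above 0.04 m).
It fails at once if the cheese block is moved by more than 4 cm (distance of cheese_block from where it was at the start of the episode above 0.04 m).
It also fails if it takes over 72 s, if anything falls off the work surface, if the arm or the gripper's body presses on something with over 40 N, if the wrist force passes 120 N, or if a joint passes its speed limit or range.

## Working session

There is one attempt and no reset: what is moved stays moved. The work goes in short steps, Python scripts to look and compute and a shell command to move; the robot and the scene stay as the last step left them, time stands still between calls to the robot, and variables do not carry over. Pictures are saved under pics/ and viewed, at most 10 in all, crops included, and the job is handed in when it is done.

```bash
mkdir -p pics; cat > h.py <<'E'
import numpy as np, cv2
from cell import manip
from scipy.spatial.transform import Rotation as R
def params(n):
    p=manip.camera_params(n); return p
E
python3 - <<'E'
from h import *
print(manip.tip_reach, manip.read_state())
for n in("side","top","wrist"):
    print(n,manip.camera_params(n))
    cv2.imwrite(f"pics/{n}0.png",manip.camera(n)[...,::-1])
a=cv2.imread("pics/side0.png");b=cv2.imread("pics/top0.png")
E
```

```text
14.0 {'clock': 0.0, 'joints': array([ 1.10641784e+00,  3.00503328e-01,  1.52158238e+00, -2.27711444e-05,
        1.32071202e+00, -6.66056199e-02]), 'qd': array([ 1.62571193e-03, -4.01707786e-04, -4.32417732e-04,  1.65650961e-03,
        8.48027277e-04,  3.35116463e-05]), 'effort': array([ 3.41540792e-03, -5.31806982e+01, -3.52749252e+01,  7.10198446e-02,
        2.43129063e-02, -8.18361264e-05]), 'eef_pos': array([212.94943685, 506.82981808, 218.86809777]), 'eef_rot': array([-3.14038878e+00, -5.81982456e-05,  2.74382540e+00]), 'wrist_force': array([-0.2629038 ,  0.59582247, -0.11075045]), 'moment': array([ 0.00544895, -0.07161504, -0.06071745]), 'finger_force': 0.0, 'finger_gap': 94.11176180434751}
side {'fovy': 49.90312311861954, 'cx': 258.49289452304197, 'cy': 194.44475408038676, 'k1': -0.12513442349407747, 'origin': array([ 221.28971442, 1061.70421045,  937.48509294]), 'attitude': array([-2.20924463, -0.01781533, -2.80963658])}
top {'fovy': 57.03228001181103, 'cx': 254.09870000087207, 'cy': 188.97920657314984, 'k1': -0.07037115506432512, 'origin': array([ 313.21483273,  -85.31699187, 1289.84024589]), 'attitude': array([-2.90922311, -0.00349649, -1.25572322])}
wrist {'fovy': 68.14065881540058, 'cx': 251.3617777565232, 'cy': 187.4159754059354, 'k1': -0.05995410747514554, 'origin': array([150.55205902, 533.62959224, 383.58493973]), 'attitude': array([2.90385919e+00, 1.34036959e-03, 1.17162074e+00])}
```

View pics/top0.png

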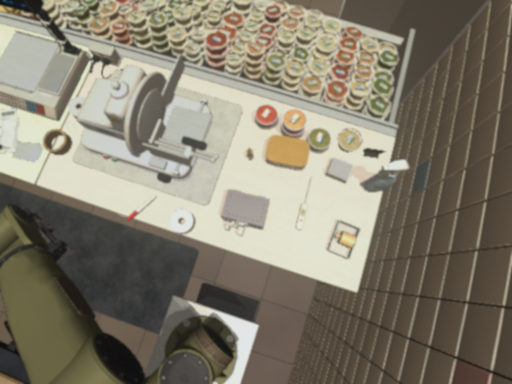

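View pics/side0.png

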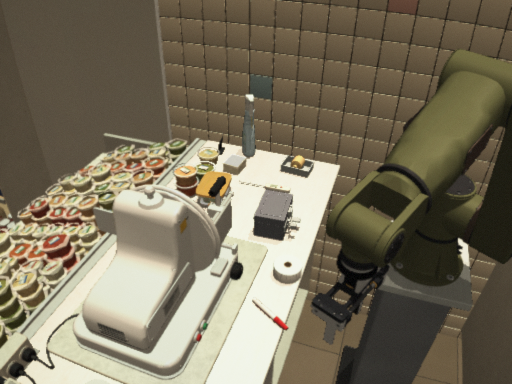

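Top view: case about (245,208) with latch at its front (240,228), tray (343,240) with weight, thermometer (303,205), roll (181,221). The side view agrees. Next: coarse positions by ray casting.

```bash
cat > h.py <<'E'
import numpy as np, cv2
from cell import manip
from scipy.spatial.transform import Rotation as R
def rot(a): return R.from_euler('xyz',a).as_matrix()
def K(p):
    f=192/np.tan(np.radians(p['fovy']/2)); return np.array([[f,0,p['cx']],[0,f,p['cy']],[0,0,1.]]), np.array([p['k1'],0,0,0.])
def ray(p,uv):
    k,d=K(p); s=cv2.undistortPoints(np.array(uv,float).reshape(-1,1,2),k,d)[:,0]
    return np.c_[s,np.ones(len(s))]@rot(p['attitude']).T
def plane(p,uv,z):
    r=ray(p,uv); return p['origin']+r*((z-p['origin'][2])/r[:,2])[:,None]
def tri(p1,a,p2,b):
    d1,d2=ray(p1,a)[0],ray(p2,b)[0]; s=np.linalg.lstsq(np.c_[d1,-d2],p2['origin']-p1['origin'],rcond=None)[0]
    x,y=p1['origin']+s[0]*d1,p2['origin']+s[1]*d2; return (x+y)/2,np.linalg.norm(x-y)
def proj(p,X):
    k,d=K(p); A=rot(p['attitude']).T
    return cv2.projectPoints(np.array(X,float).reshape(-1,3),cv2.Rodrigues(A)[0],-A@p['origin'],k,d)[0][:,0]
def shift(dst):  # world TCP target -> tool-axis shift in cm
    s=manip.read_state(); return rot(s['eef_rot']).T@(np.array(dst)-s['eef_pos'])/10
E
python3 - <<'E'
from h import *
np.set_printoptions(precision=1,suppress=True)
p=manip.camera_params("top")
print("case top",plane(p,[[228,190],[271,197],[265,229],[222,221]],88))
print("lip,tab",plane(p,[[240,231],[229,226]],45))
print("tray",plane(p,[[337,220],[360,226],[352,258],[328,250]],32))
print("weight",plane(p,[[347,240]],27))
print("thermo",plane(p,[[300,229],[310,180]],10))
print("grey,orange,roll",plane(p,[[339,170],[287,152],[181,221],[143,207]],20))
im=cv2.imread("pics/top0.png")
c=cv2.resize(im[165:275,195:380],(800,476),interpolation=cv2.INTER_CUBIC);cv2.imwrite("pics/topc.png",c)
s=manip.read_state();print(rot(s['eef_rot']))
E
```

```text
case top [[553.1  84.3  88. ]
 [575.9 -65.9  88. ]
 [463.2 -79.9  88. ]
 [443.6  68.4  88. ]]
lip,tab [[434.5   1.9  45. ]
 [439.2  44.5  45. ]]
tray [[ 581.2 -316.7   32. ]
 [ 585.8 -401.9   32. ]
 [ 467.  -403.    32. ]
 [ 468.  -314.2   32. ]]
weight [[ 523.7 -370.8   27. ]]
thermo [[ 512.3 -200.6   10. ]
 [ 700.7 -184.4   10. ]]
grey,orange,roll [[ 769.2 -277.1   20. ]
 [ 776.1  -70.4   20. ]
 [ 404.5  218.5   20. ]
 [ 409.   370.2   20. ]]
[[-0.9  0.4 -0. ]
 [ 0.4  0.9 -0. ]
 [ 0.  -0.  -1. ]]
```

View pics/topc.png

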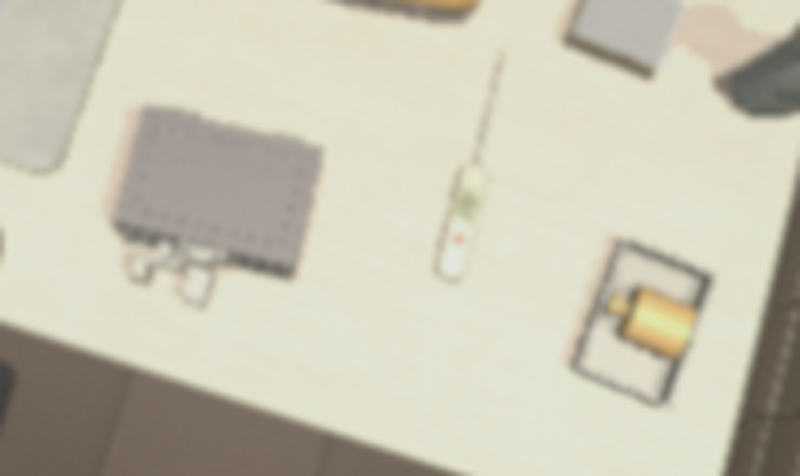

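```bash
python3 - <<'E'
from h import *
np.set_printoptions(precision=2,suppress=True)
print(shift([380,0,250]))
p=manip.camera_params("top"); print(plane(p,[[299,274],[240.1,235.1],[227,229.8]],0))
E
```

```text
[-35.03 -40.26  -3.06]
[[ 358.2  -243.91    0.  ]
 [ 424.84   -0.05    0.  ]
 [ 428.28   51.61    0.  ]]
```

```bash
python3 -m creep '[[0,[-6,-8,-0.5],0],[0,[-12,-15,-1],-1],[0,[-18,-21,-2],-2],[0,[-24,-28,-3],-3],[0,[-30,-35,-3],-4],[0,[-35,-40.2,-3],-5],[0,[-35,-40.2,-3],-6],[0,[-35,-40.2,-3],-6],[0,[-35,-40.2,-3],-6],[0,[-35,-40.2,-3],-6],[0,[-35,-40.2,-3],-6],[0,[-35,-40.2,-3],-6]]'
python3 - <<'E'
from h import *
s=manip.read_state();print(s['joints'],s['eef_pos'],s['eef_rot'],s['qd'])
p=manip.camera_params("wrist");im=manip.camera("wrist");cv2.imwrite("pics/w1.png",im[...,::-1]);print(p)
import json;json.dump({k:np.array(v).tolist() for k,v in p.items()},open("w1.json","w"))
cv2.imwrite("pics/w1b.png",cv2.resize(im[...,::-1],(800,600),interpolation=cv2.INTER_CUBIC))
E
```

```text
clock: 1.35
eef_pos: [380.6, -2.1, 249.4]
eef_rot: [-3.141, -0.0, -3.02]
wrist_force: [-0.1, -0.3, -0.3]
finger_gap: 47.2
finger_force: 0.0
[-1.01630276e-01 -1.16253463e-01  1.90455634e+00 -4.25481116e-04
  1.35341513e+00 -1.79365434e+00] [380.64172503  -2.13580835 249.39688123] [-3.14121518e+00 -2.14096809e-04 -3.02027317e+00] [ 0.09039494 -0.02014429  0.03048608  0.0123801   0.0041519   0.09224107]
{'fovy': 68.14065881540058, 'cx': 251.3617777565232, 'cy': 187.4159754059354, 'k1': -0.05995410747514554, 'origin': array([313.34999707, -10.07236899, 414.0433743 ]), 'attitude': array([2.90410152e+00, 3.76156255e-04, 1.69077663e+00])}
```

View pics/w1b.png

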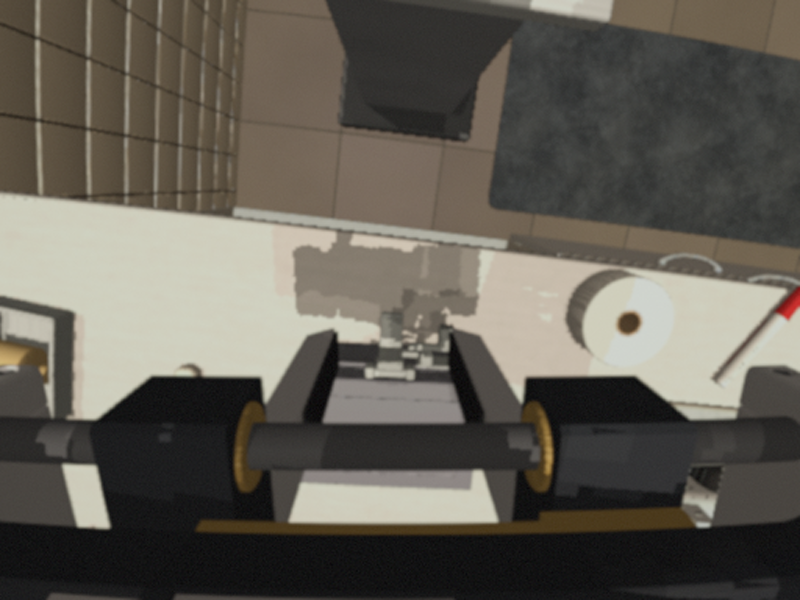

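Wrist view: case lid between the fingers (lower middle), latch lip about (390,325) and tab nub about (440,320) in the enlarged picture, label roll (628,322), marker right, tray left edge. I zoom on the fittings.

```bash
python3 - <<'E'
import cv2
im=cv2.imread("pics/w1.png")[190:250,200:320]
im=cv2.resize(im,(800,400),interpolation=cv2.INTER_CUBIC)
cv2.imwrite("pics/w1c.png",cv2.convertScaleAbs(im,alpha=1.4))
E
```

```text
(no output)
```

View pics/w1c.png

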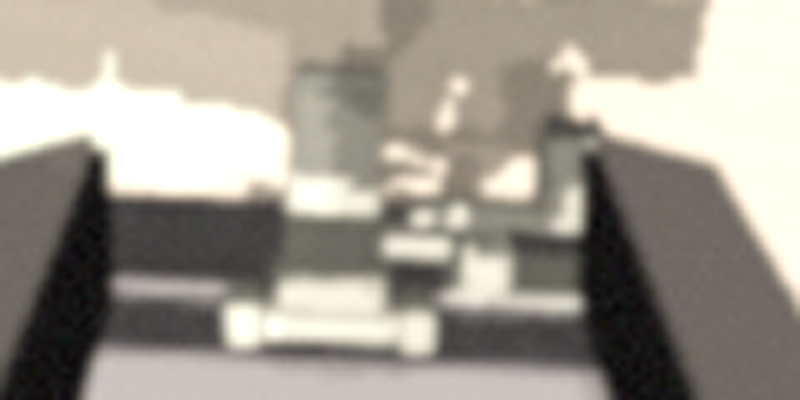

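```bash
python3 - <<'E'
from h import *
import json
from scipy.optimize import least_squares
np.set_printoptions(precision=2,suppress=True)
p={k:np.array(v) for k,v in json.load(open("w1.json")).items()}
f=lambda x,y:[200+x/6.667-.5+.5,190+y/6.667]
a=plane(p,[f(337,68)],37)[0];h=plane(p,[f(332,325)],78)[0];n=plane(p,[f(577,128)],45)[0]
ll=plane(p,[f(545,128)],45)[0]
le=plane(p,[f(90,350),f(600,362)],88);print("lid edge",le,"yaw",np.degrees(np.arctan2(*(-(le[1]-le[0])[:2]))))
print("tip",a,"hinge",h,"nub",n,ll)
d=h-a;print("yaw from tip-hinge",np.degrees(np.arctan2(d[1],d[0])),np.hypot(*d[:2]))
T=manip.camera_params("top")
# fit case pose from points (top corners in top view + wrist)
def res(v):
    c=lambda X:np.array([v[0],v[1],0])+np.array(X)@rot([0,0,v[2]]).T
    r1=proj(p,c([[-93,0,37],[-52,0,78],[-86,39,45]]))-np.array([f(337,68),f(332,325),f(545,128)])
    r2=proj(T,c([[50,75,88],[50,-75,88],[-50,-75,88],[-50,75,88]]))-np.array([[228,190],[270.5,198],[265,229],[222,219]])
    return np.r_[r1.ravel(),r2.ravel()]
s=least_squares(res,[505,0,.13],loss='soft_l1');print(s.x,np.degrees(s.x[2]),res(s.x))
E
```

```text
lid edge [[467.37 -39.08  88.  ]
 [458.37  55.79  88.  ]] yaw 174.58113101532396
tip [422.15   1.77  37.  ] hinge [461.28   5.62  78.  ] nub [426.67  51.8   45.  ] [427.44  45.29  45.  ]
yaw from tip-hinge 5.627010836662473 39.314903976034145
[514.14   7.83   0.06] 3.221116963693003 [ 0.67 -0.53 -0.64  0.61 -2.29 -1.23  0.31 -1.88 -0.62  0.9  -2.34 -2.35
 -1.6  -3.53]
```

```bash
python3 -m creep '[[1,[-1,0.5,4],0.2],[1,[-2,1,8],0.2],[1,[-2,1.2,9],0.2],[1,[-2,1.2,9],0.2],[1,[-2,1.2,9],0.2]]'
python3 - <<'E'
from h import *
np.set_printoptions(precision=2,suppress=True)
s=manip.read_state();p=manip.camera_params("wrist");im=manip.camera("wrist");cv2.imwrite("pics/w2.png",im[...,::-1])
import json;json.dump({k:np.array(v).tolist() for k,v in p.items()},open("w2.json","w"))
q=proj(p,[[423,3,38],[463,6,78],[463,60,88],[468,-45,88]]);print(q,s['joints'])
u,v=q.mean(0).astype(int)
c=cv2.resize(im[v-75:v+75,u-100:u+100,::-1],(800,600),interpolation=cv2.INTER_CUBIC);print(u-100,v-75)
cv2.imwrite("pics/w2c.png",cv2.convertScaleAbs(c,alpha=1.4))
E
```

```text
clock: 1.9
eef_pos: [398.6, 15.6, 161.0]
eef_rot: [-3.141, 0.002, -3.032]
wrist_force: [0.4, -0.7, 1.1]
finger_gap: 83.4
finger_force: 0.0
[[237.01 206.46]
 [234.12 258.88]
 [291.17 269.58]
 [178.42 263.24]] [-0.05  0.02  1.99  0.    1.13 -1.73]
135 174
```

View pics/w2c.png

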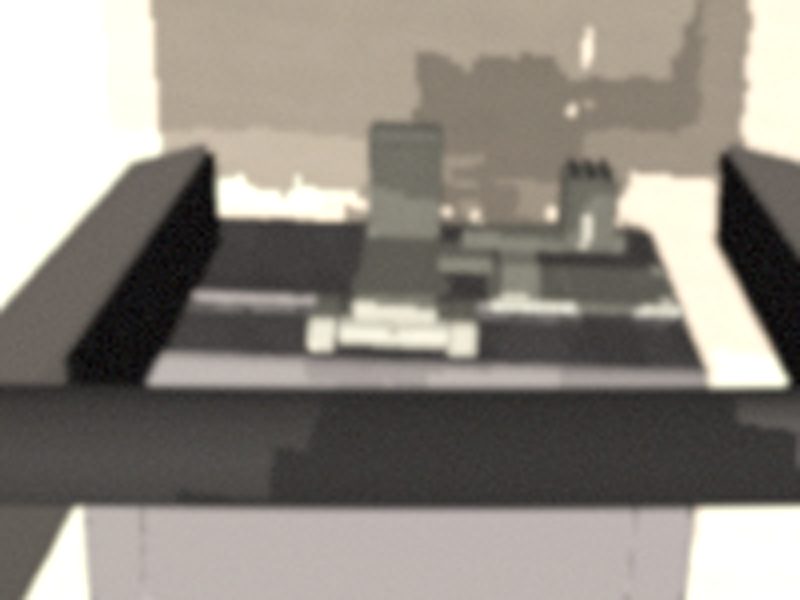

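```bash
python3 - <<'E'
from h import *
import json
from scipy.optimize import least_squares
np.set_printoptions(precision=2,suppress=True)
p={k:np.array(v) for k,v in json.load(open("w2.json")).items()}
f=lambda x,y:[135+x/4-.4,174+y/4-.4]
print("lip",plane(p,[f(405.5,122),f(405.5,137)],38))
print("nub",plane(p,[f(587.5,165)],49)); print("hinge",plane(p,[f(392,335)],79))
e=plane(p,[f(150,353),f(705,366)],88);print("lid edge",e,np.degrees(np.arctan2(-(e[1]-e[0])[0],(e[1]-e[0])[1])))
e=plane(p,[f(705,366),f(688,600)],88);print("lid side",e,np.degrees(np.arctan2(*(e[1]-e[0])[1::-1])))
def res(v,full=1):
    c=lambda X:np.array([v[0],v[1],0])+np.array(X)@rot([0,0,v[2]]).T
    r=proj(p,c([[-93,0,36],[-52,0,78.5],[-86,46+v[3],49],[-52,75,88]]))-np.array([f(405.5,124),f(392,335),f(587.5,167),f(705,366)])
    return r.ravel()
s=least_squares(res,[505,0,.13,0],loss='soft_l1');print(s.x,np.degrees(s.x[2]),s.fun)
E
```

```text
lip [[420.52   1.66  38.  ]
 [424.66   2.05  38.  ]]
nub [[423.55  49.5   49.  ]]
hinge [[461.02   4.41  79.  ]]
lid edge [[467.26 -50.94  88.  ]
 [456.53  77.58  88.  ]] 4.773107499037414
lid side [[456.53  77.58  88.  ]
 [521.15  84.17  88.  ]] 5.816261244846765
[513.53   7.51   0.07   2.1 ] 3.924237407927528 [-0.4  -0.89 -0.51  0.3  -0.01  0.32  1.26  0.11]
```

```bash
python3 - <<'E'
from h import *
np.set_printoptions(precision=2,suppress=True)
s=manip.read_state();print(s['eef_pos'],s['eef_rot'],s['qd']);print(shift([429.7,49.8,100]),shift([429.7,49.8,44]))
E
```

```text
[398.84  15.42 161.18] [-3.14  0.   -3.03] [-0.01 -0.01  0.   -0.   -0.01 -0.  ]
[-3.43  3.09  6.12] [-3.41  3.09 11.72]
```

```bash
python3 -m creep '[[-0.25,[-1,2,1],0.25],[-0.25,[-3.4,3.1,2],0.25],[-0.25,[-3.4,3.1,5],0.25],[-0.25,[-3.4,3.1,7],0.25],[-0.25,[-3.4,3.1,9],0.25],[-0.25,[-3.4,3.1,11],0.25],[-0.25,[-3.4,3.1,11.7],0.25],[-0.25,[-3.4,3.1,11.7],0.25],[-0.8,[-3.4,3.1,11.7],0.25],[-0.8,[-3.4,3.1,11.7],0.25],[-0.8,[-3.4,3.1,11.7],0.25]]' 15
python3 - <<'E'
from h import *
s=manip.read_state();print(s['eef_pos'],s['eef_rot'],s['wrist_force'],s['finger_gap'])
E
```

```text
clock: 3.05
eef_pos: [429.2, 49.8, 43.2]
eef_rot: [-3.142, 0.001, -3.055]
wrist_force: [-0.1, 2.5, 1.6]
finger_gap: 14.7
finger_force: 1.5
[429.216742    49.78645951  43.2430196 ] [-3.14156864e+00  1.40053669e-03 -3.05509628e+00] [-0.08305204  2.47935703  1.63289032] 14.661937023685043
```

```bash
python3 -m creep '[[-0.8,[0,0,0],0],[-0.8,[0,0.5,0],0],[-0.8,[0,1,0],0],[-0.8,[0,1.45,0],0],[-0.8,[0,1.45,0],0],[-0.8,[0,1.45,0],0],[-0.25,[0,1.45,0],0],[-0.25,[0,1.3,0],0],[-0.2,[0,1.3,-2],0],[-0.2,[0,1.3,-5],0],[-0.2,[0,1.3,-5],0]]' 15
python3 - <<'E'
from h import *
np.set_printoptions(precision=2,suppress=True)
s=manip.read_state();print(s['eef_pos'],s['eef_rot']);print(shift([435.2,2.9,33.5]))
p=manip.camera_params("wrist");im=manip.camera("wrist");cv2.imwrite("pics/w3.png",im[...,::-1])
import json;json.dump({k:np.array(v).tolist() for k,v in p.items()},open("w3.json","w"))
q=proj(p,[[430,30,45]])[0].astype(int);print(q)
u,v=q
c=cv2.resize(im[v-75:v+75,u-100:u+100,::-1],(800,600),interpolation=cv2.INTER_CUBIC);print(u-100,v-75)
cv2.imwrite("pics/w3c.png",cv2.convertScaleAbs(c,alpha=1.4))
E
```

```text
clock: 4.15
eef_pos: [429.1, 62.7, 95.2]
eef_rot: [-3.141, 0.005, -3.055]
wrist_force: [0.7, -0.2, -0.6]
finger_gap: 37.5
finger_force: 0.0
[429.12  62.69  95.25] [-3.14  0.   -3.06]
[-0.06 -6.01  6.18]
[209 204]
109 129
```

View pics/w3c.png

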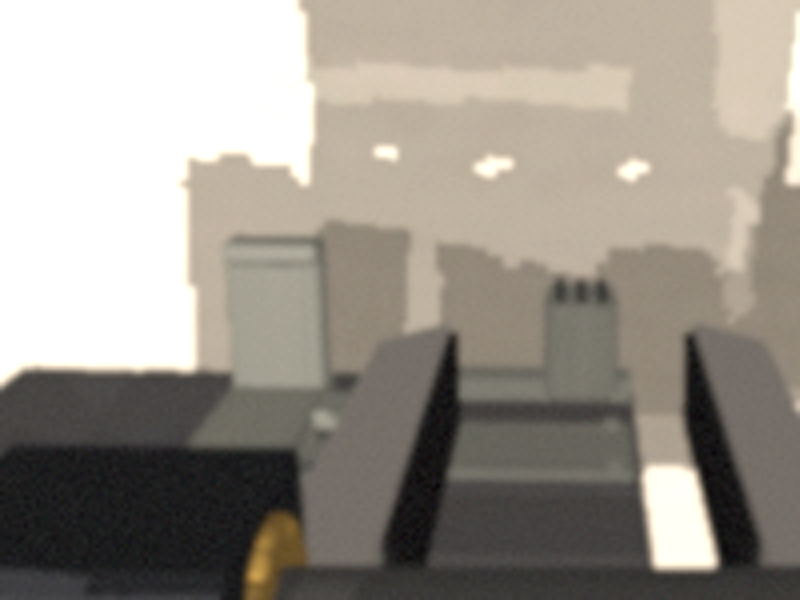

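The nub (582,290) now stands clearly further from the lip (277,245). Check the numbers.

```bash
python3 - <<'E'
from h import *
import json
np.set_printoptions(precision=2,suppress=True)
p={k:np.array(v) for k,v in json.load(open("w3.json")).items()}
f=lambda x,y:[109+x/4-.4,129+y/4-.4]
print("lip",plane(p,[f(277,241),f(277,262)],36),plane(p,[f(228,262),f(326,262)],41)); print("nub",plane(p,[f(582,290)],49))
E
```

```text
lip [[422.18   2.01  36.  ]
 [426.62   2.11  36.  ]] [[426.    -6.54  41.  ]
 [424.3   13.18  41.  ]]
nub [[423.35  64.41  49.  ]]
```

```bash
python3 -m creep '[[-0.2,[-0.1,-3,0],0],[-0.2,[-0.1,-5.9,0],0],[-0.2,[-0.1,-5.9,0],0],[-0.2,[-0.1,-5.9,2.5],0],[-0.2,[-0.1,-5.9,5],0],[-0.2,[-0.1,-5.9,6.2],0],[-0.2,[-0.1,-5.9,6.2],0],[-0.8,[-0.1,-5.9,6.2],0],[-0.8,[-0.1,-5.9,6.2],0],[-0.8,[-0.1,-5.9,6.2],0]]' 15
python3 -m creep '[[-0.8,[0,0,0],0],[-0.8,[0.69,0,-0.61],0],[-0.8,[1.25,0,-1.35],0],[-0.8,[1.65,0,-2.2],0],[-0.8,[1.87,0,-3.1],0],[-0.8,[1.91,0,-4],0],[-0.8,[1.77,0,-4.9],0],[-0.8,[1.64,0,-5.35],0],[-0.8,[1.64,0,-5.35],0],[-0.8,[1.64,0,-5.35],0]]' 15
```

```text
clock: 5.2
eef_pos: [434.3, 3.4, 31.2]
eef_rot: [-3.14, 0.002, -3.055]
wrist_force: [-0.1, -11.9, 0.0]
finger_gap: 19.9
finger_force: 15.0
clock: 6.2
eef_pos: [417.3, 1.9, 84.6]
eef_rot: [-3.14, 0.0, -3.055]
wrist_force: [-3.1, -8.1, 1.2]
finger_gap: 19.9
finger_force: 15.0
```

```bash
python3 -m creep '[[-0.8,[-0.35,0,-1.5],0],[-0.8,[-0.85,0,-3],0],[-0.8,[-1.5,0,-4.35],0],[-0.8,[-2.25,0,-5.65],0],[-0.8,[-3.15,0,-6.9],0],[-0.8,[-4.2,0,-8.05],0],[-0.8,[-5.3,0,-9.1],0],[-0.8,[-6.55,0,-10],0],[-0.8,[-7.9,0,-10.8],0],[-0.8,[-9.3,0,-11.5],0],[-0.8,[-9.3,0,-11.5],0]]' 15
```

```text
clock: 7.3
eef_pos: [511.5, 9.4, 200.5]
eef_rot: [-3.139, 0.002, -3.055]
wrist_force: [-0.9, -11.1, 5.5]
finger_gap: 18.6
finger_force: 15.0
```

```bash
python3 -m creep '[[-0.8,[-1.45,0,-0.5],0],[-0.8,[-2.95,0,-0.9],0],[-0.8,[-4.45,0,-1.1],0],[-0.8,[-6,0,-1.15],0],[-0.8,[-7.55,0,-1.05],0],[-0.8,[-9.05,0,-0.8],0],[-0.8,[-10.5,0,-0.45],0],[-0.8,[-10.5,0,-0.45],0],[-0.8,[-10.5,0,-0.45],0]]' 15
python3 - <<'E'
from h import *
im=manip.camera("side");cv2.imwrite("pics/s4.png",im[...,::-1])
cv2.imwrite("pics/s4c.png",cv2.resize(im[80:280,180:380,::-1],(600,600),interpolation=cv2.INTER_CUBIC))
E
```

```text
clock: 8.2
eef_pos: [615.4, 17.5, 204.3]
eef_rot: [-3.138, 0.002, -3.056]
wrist_force: [2.7, -14.5, 0.9]
finger_gap: 17.5
finger_force: 15.2
```

View pics/s4c.png

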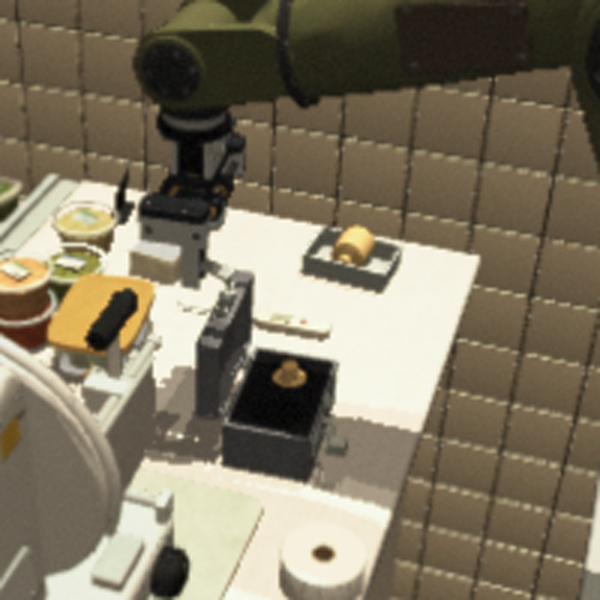

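The lid stands open past vertical at (225,340), latch lip held; small weight is in place (290,375), weight in the tray (355,245). Release and go over the tray.

```bash
python3 -m creep '[[-0.2,[0,0,0],0],[-0.2,[0,0,0],0],[-0.2,[0,0,-3],0],[-0.2,[0,0,-7],0],[-0.2,[0.5,-3,-7],1.5],[0,[2,-7,-7],3],[0.3,[4,-11,-7],4.5],[0.5,[6,-16,-7],6],[0.6,[8,-21,-5],7.5],[0.6,[10,-26,-3],9],[0.6,[11,-31,0],10.5],[0.6,[12,-34.3,2],12]]'
python3 -m creep '[[0.6,[0,0,0.5],1.5],[0.6,[0,0,1],3],[0.6,[0,0,1.5],4.5],[0.6,[0,0,2],6],[0.6,[0,0,2.4],7],[0.6,[0,0,2.4],7],[0.6,[0,0,2.4],7],[0.6,[0,0,2.4],7]]'
python3 - <<'E'
from h import *
np.set_printoptions(precision=2,suppress=True)
s=manip.read_state();p=manip.camera_params("wrist");im=manip.camera("wrist");cv2.imwrite("pics/w5.png",im[...,::-1]);print(s['joints'],s['qd'])
import json;json.dump({k:np.array(v).tolist() for k,v in p.items()},open("w5.json","w"))
cv2.imwrite("pics/w5c.png",cv2.resize(im[120:360,100:420,::-1],(800,600),interpolation=cv2.INTER_CUBIC))
E
```

```text
clock: 9.45
eef_pos: [527.1, -319.3, 192.0]
eef_rot: [3.141, 0.001, 2.176]
wrist_force: [1.5, 0.3, -0.5]
finger_gap: 75.1
finger_force: 0.0
clock: 10.25
eef_pos: [527.7, -317.7, 168.3]
eef_rot: [3.141, 0.0, 1.572]
wrist_force: [-0.8, 0.9, -0.9]
finger_gap: 75.1
finger_force: 0.0
[-0.6   0.49  1.38  0.    1.27 -0.6 ] [ 0.    0.    0.   -0.   -0.    0.01]
```

View pics/w5c.png

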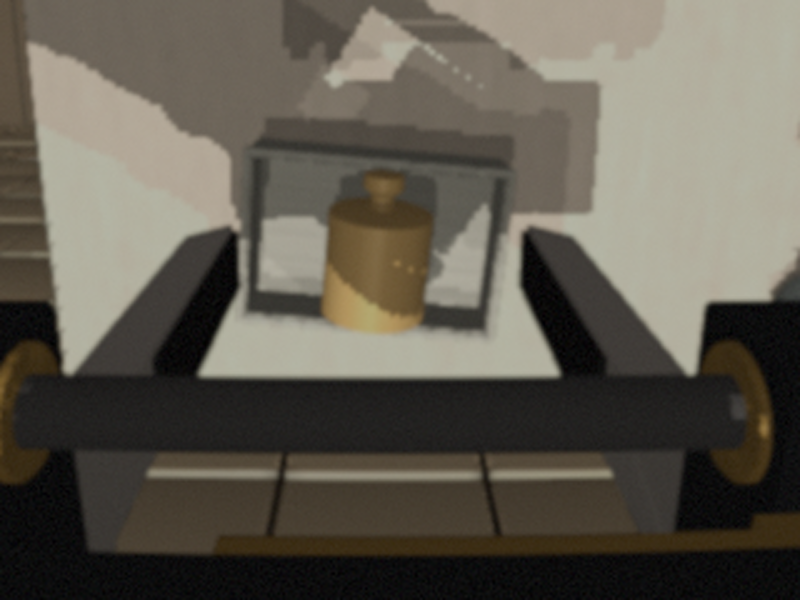

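```bash
python3 - <<'E'
from h import *
import json
np.set_printoptions(precision=2,suppress=True)
p={k:np.array(v) for k,v in json.load(open("w5.json")).items()}
f=lambda x,y:[100+x/2.5-.3,120+y/2.5-.3]
print("tray",plane(p,[f(252,148),f(512,170),f(490,332),f(248,314)],32))
a=plane(p,[f(385,172),f(385,190),f(383,205),f(373,328)],27);print("axis",a)
print("edges",plane(p,[f(329,215),f(433,220),f(324,300),f(426,305)],27))
E
```

```text
tray [[ 472.61 -313.01   32.  ]
 [ 585.9  -322.82   32.  ]
 [ 579.29 -400.28   32.  ]
 [ 467.3  -391.24   32.  ]]
axis [[ 530.4  -324.97   27.  ]
 [ 530.41 -333.25   27.  ]
 [ 529.53 -340.24   27.  ]
 [ 524.91 -400.61   27.  ]]
edges [[ 505.19 -344.95   27.  ]
 [ 552.13 -347.3    27.  ]
 [ 502.13 -386.37   27.  ]
 [ 549.66 -388.88   27.  ]]
```

```bash
python3 - <<'E'
from h import *
np.set_printoptions(precision=2,suppress=True)
print(shift([528,-353,23.5]))
E
```

```text
[-3.53  0.02 14.47]
```

```bash
python3 -m creep '[[0.4,[-2,0,3],1],[0.4,[-3.55,0,6],1],[0.4,[-3.55,0,8.5],1],[0.4,[-3.55,0,8.5],1],[0.4,[-3.55,0,11],1],[0.4,[-3.55,0,13.5],1],[0.4,[-3.55,0,14.4],1],[0.4,[-3.55,0,14.4],1],[-0.3,[-3.55,0,14.4],1],[-0.3,[-3.55,0,14.4],1],[-0.3,[-3.55,0,14.4],1],[-0.3,[-3.55,0,14.4],1]]' 15
python3 -m creep '[[-0.3,[0,0,-1],0],[-0.3,[0,0,-3],0],[-0.3,[0,0,-6],0],[-0.3,[0,0,-9],0],[-0.3,[0,0,-10],0],[-0.3,[0,0,-10],0]]' 15
python3 - <<'E'
from h import *
for n in("wrist","side"):
    im=manip.camera(n);cv2.imwrite(f"pics/{n}6.png",im[...,::-1])
b=cv2.imread("pics/side6.png")[60:260,220:420]
a=cv2.imread("pics/wrist6.png")[120:320,150:350]
cv2.imwrite("pics/c6.png",cv2.resize(np.hstack([a,b]),(800,400),interpolation=cv2.INTER_CUBIC))
E
```

```text
clock: 11.5
eef_pos: [528.0, -353.6, 25.1]
eef_rot: [3.14, 0.001, 1.483]
wrist_force: [-1.3, 1.6, 7.1]
finger_gap: 47.7
finger_force: 15.0
clock: 12.1
eef_pos: [527.8, -353.4, 125.0]
eef_rot: [3.14, 0.001, 1.483]
wrist_force: [0.2, 0.2, -6.4]
finger_gap: 47.3
finger_force: 15.0
```

View pics/c6.png

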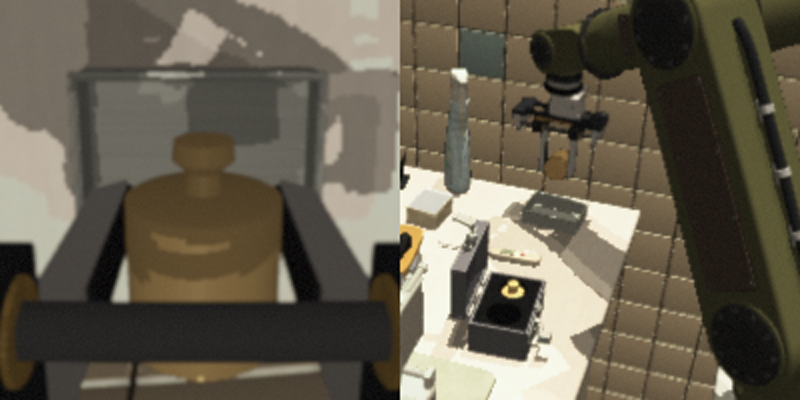

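```bash
python3 -m creep '[[-0.3,[2,-2,0],0],[-0.3,[5,-5,0],0],[-0.3,[8,-8,0],0],[-0.3,[9.5,-9.6,1],0],[-0.3,[9.5,-9.6,2],0],[-0.3,[9.5,-9.6,2],0],[-0.3,[9.5,-9.6,2],0]]' 15
python3 - <<'E'
from h import *
np.set_printoptions(precision=1,suppress=True)
s=manip.read_state();p=manip.camera_params("wrist");im=manip.camera("wrist");cv2.imwrite("pics/w7.png",im[...,::-1])
Rt=rot(s['eef_rot']);print(s['wrist_force'])
for b in range(0,91,15):
    c,sn=np.cos(np.radians(b)),np.sin(np.radians(b))
    ax=lambda k,r=0:s['eef_pos']+Rt@np.array([k*c-r*sn,0,-5-k*sn-r*c])
    print(b,proj(p,[ax(28),ax(21),ax(14),ax(14,24),ax(-39,24)]).ravel())
hsv=cv2.cvtColor(im,cv2.COLOR_RGB2HSV)
m=cv2.inRange(hsv,(8,90,30),(30,255,255))[150:330,170:340]
rows=[(150+i,170+np.flatnonzero(r).min(),170+np.flatnonzero(r).max()) for i,r in enumerate(m) if r.sum()>255*8];print(rows[::4])
E
```

```text
clock: 12.9
eef_pos: [440.5, -250.6, 103.2]
eef_rot: [-3.141, -0.0, 1.483]
wrist_force: [-0.7, 0.1, -3.5]
finger_gap: 47.6
finger_force: 15.0
[-0.7  0.1 -3.5]
0 [251.1 190.1 251.1 201.7 251.1 213.  251.1 228.2 251.2 316.4]
15 [251.1 194.9 251.1 205.6 251.1 215.8 251.1 242.7 251.3 311.1]
30 [251.1 203.3 251.1 212.  251.1 220.1 251.1 256.4 251.3 301.7]
45 [251.1 214.7 251.1 220.4 251.1 225.6 251.1 268.2 251.3 289.4]
60 [251.1 228.4 251.1 230.3 251.1 232.  251.2 276.8 251.3 275.1]
75 [251.1 243.  251.1 240.7 251.1 238.6 251.2 281.7 251.3 259.8]
90 [251.1 256.9 251.1 250.7 251.1 245.  251.2 283.  251.3 243.9]
[(187, np.int64(243), np.int64(259)), (191, np.int64(237), np.int64(265)), (195, np.int64(237), np.int64(266)), (199, np.int64(236), np.int64(266)), (203, np.int64(239), np.int64(263)), (207, np.int64(234), np.int64(269)), (211, np.int64(222), np.int64(281)), (215, np.int64(214), np.int64(289)), (219, np.int64(212), np.int64(291)), (223, np.int64(211), np.int64(291)), (227, np.int64(211), np.int64(291)), (231, np.int64(212), np.int64(291)), (235, np.int64(212), np.int64(291)), (239, np.int64(212), np.int64(291)), (243, np.int64(212), np.int64(291)), (247, np.int64(214), np.int64(291)), (251, np.int64(215), np.int64(289)), (255, np.int64(215), np.int64(289)), (259, np.int64(215), np.int64(339)), (263, np.int64(216), np.int64(339)), (267, np.int64(216), np.int64(339)), (271, np.int64(217), np.int64(283)), (304, np.int64(229), np.int64(339)), (308, np.int64(243), np.int64(339))]
```

```bash
python3 -m creep '[[-0.3,[2,-0.5,2],0],[-0.3,[4.5,-1,4],0],[-0.3,[4.5,-1,6],0],[-0.3,[4.5,-1,7],0],[-0.3,[4.5,-1,7.5],0],[-0.3,[4.5,-1,7.8],0],[-0.3,[4.5,-1,8],0],[-0.3,[4.5,-1,8],0]]' 15
python3 -m creep '[[-0.3,[-0.3,0,-0.3],0],[-0.3,[-0.6,0,-0.6],0],[-0.3,[-0.9,0,-0.8],0],[-0.3,[-1.25,0,-1.05],0],[-0.3,[-1.6,0,-1.2],0],[-0.3,[-1.95,0,-1.35],0],[-0.3,[-2.35,0,-1.5],0],[-0.3,[-2.75,0,-1.6],0],[-0.3,[-2.75,0,-1.6],0]]' 15
python3 - <<'E'
from h import *
im=manip.camera("wrist");cv2.imwrite("pics/w8.png",im[...,::-1])
hsv=cv2.cvtColor(im,cv2.COLOR_RGB2HSV)
m=cv2.inRange(hsv,(8,90,30),(30,255,255))[150:330,170:340]
print([(150+i,int(170+np.flatnonzero(r).min()),int(170+np.flatnonzero(r).max())) for i,r in enumerate(m) if r.sum()>255*8][::4])
E
```

```text
clock: 13.75
eef_pos: [434.6, -204.9, 24.3]
eef_rot: [3.141, 0.001, 1.483]
wrist_force: [-0.6, -0.0, -4.3]
finger_gap: 47.2
finger_force: 15.0
clock: 14.65
eef_pos: [431.8, -232.4, 39.9]
eef_rot: [3.141, 0.0, 1.482]
wrist_force: [-0.5, 0.2, -5.3]
finger_gap: 47.4
finger_force: 15.0
[(187, 244, 259), (191, 236, 265), (195, 236, 266), (199, 236, 266), (203, 238, 264), (207, 231, 272), (211, 221, 282), (215, 214, 289), (219, 212, 291), (223, 211, 291), (227, 211, 291), (231, 211, 291), (235, 212, 291), (239, 212, 291), (243, 212, 291), (247, 213, 290), (251, 214, 288), (255, 214, 288), (259, 215, 339), (263, 215, 339), (267, 216, 339), (271, 219, 283), (304, 230, 339), (308, 243, 339)]
```

```bash
python3 -m creep '[[-0.3,[1.5,0,0],0],[-0.3,[2.75,0,1],0],[-0.3,[2.75,0,1.6],0],[-0.3,[2.75,0,2],0],[-0.3,[2.75,0,2.25],0],[-0.3,[2.75,0,2.25],0]]' 12
python3 -m creep '[[-0.3,[-0.2,0,-0.1],0],[-0.3,[-0.4,0,-0.3],0],[-0.3,[-0.7,0,-0.55],0],[-0.3,[-1,0,-0.8],0],[-0.3,[-1.3,0,-1.05],0],[-0.3,[-1.6,0,-1.25],0],[-0.3,[-1.95,0,-1.45],0],[-0.3,[-2.3,0,-1.6],0],[-0.3,[-2.3,0,-1.6],0]]' 12
cat > m.py <<'E'
from h import *
im=manip.camera("wrist");cv2.imwrite("pics/wl.png",im[...,::-1])
hsv=cv2.cvtColor(im,cv2.COLOR_RGB2HSV)
m=cv2.inRange(hsv,(8,90,30),(30,255,255))[150:330,170:340]
print([(150+i,int(170+np.flatnonzero(r).min()),int(170+np.flatnonzero(r).max())) for i,r in enumerate(m) if r.sum()>255*8][::4])
E
python3 m.py
```

```text
clock: 15.3
eef_pos: [434.1, -204.3, 17.4]
eef_rot: [-3.141, 0.0, 1.484]
wrist_force: [-5.4, 1.8, 8.5]
finger_gap: 47.1
finger_force: 12.0
clock: 16.2
eef_pos: [432.3, -227.8, 33.5]
eef_rot: [3.141, 0.0, 1.482]
wrist_force: [-0.1, -0.6, -5.2]
finger_gap: 47.4
finger_force: 12.0
[(185, 246, 255), (189, 237, 266), (193, 236, 266), (197, 236, 267), (201, 238, 264), (205, 242, 260), (209, 225, 278), (213, 215, 288), (217, 212, 291), (221, 211, 292), (225, 210, 293), (229, 210, 292), (233, 211, 292), (237, 211, 292), (241, 211, 292), (245, 211, 292), (249, 211, 291), (253, 213, 290), (257, 213, 339), (261, 213, 339), (265, 213, 339), (269, 214, 339), (302, 221, 339), (306, 227, 339), (310, 237, 339)]
```

```bash
python3 -m creep '[[-0.3,[0,0,1],0],[-0.3,[0,0,1.5],0],[-0.3,[0,0,1.5],0],[0.15,[0,0,1.5],0],[0.15,[0.8,0,1.5],0],[0.15,[0.8,0,1.5],0],[-0.3,[0.8,0,1.5],0],[-0.3,[0.8,0,1.5],0],[-0.3,[0.8,0,1.5],0],[-0.3,[0.8,0,0.5],0],[-0.3,[0.8,0,-1],0],[-0.3,[0.8,0,-1],0]]' 9
python3 m.py; python3 -c "
from h import *
for b in (0,15,30,45,60,75,90):
    s=manip.read_state();p=manip.camera_params('wrist');Rt=rot(s['eef_rot']);c,sn=np.cos(np.radians(b)),np.sin(np.radians(b))
    ax=lambda k,r=0:s['eef_pos']+Rt@np.array([k*c-r*sn,0,-5-k*sn-r*c])
    print(b,proj(p,[ax(20),ax(20,-10),ax(6),ax(-47,24)])[:,1].round())"
```

```text
clock: 17.45
eef_pos: [433.5, -219.8, 44.9]
eef_rot: [3.14, 0.001, 1.483]
wrist_force: [-0.2, 0.3, -5.0]
finger_gap: 47.8
finger_force: 9.0
[(199, 245, 258), (203, 233, 269), (207, 227, 276), (211, 223, 280), (215, 220, 283), (219, 217, 286), (223, 213, 289), (227, 212, 291), (231, 211, 292), (235, 211, 292), (239, 211, 292), (243, 211, 292), (247, 211, 292), (251, 214, 289), (255, 215, 287), (259, 217, 339), (263, 221, 339), (267, 224, 339), (271, 227, 276)]
0 [203. 199. 226. 328.]
15 [207. 198. 227. 320.]
30 [213. 200. 229. 307.]
45 [221. 205. 231. 292.]
60 [231. 212. 234. 275.]
75 [240. 222. 236. 257.]
90 [250. 232. 239. 240.]
```

The grasp now lets the weight swing: its outline shortened (rows 199–271). Estimate the tilt from the shoulder's rim.

```bash
python3 -c "
from h import *
for b in (45,55,60,65,70,75,80,85,90):
    s=manip.read_state();p=manip.camera_params('wrist');Rt=rot(s['eef_rot']);c,sn=np.cos(np.radians(b)),np.sin(np.radians(b))
    ax=lambda k,r=0:s['eef_pos']+Rt@np.array([k*c-r*sn,0,-5-k*sn-r*c])
    print(b,'shoulder near/far',proj(p,[ax(6,-24),ax(6,24)])[:,1].round(),'knob',proj(p,[ax(20,-10),ax(20,10)])[:,1].round(),'base',proj(p,[ax(-47,-24),ax(-47,24)])[:,1].round())"
```

```text
45 shoulder near/far [196. 272.] knob [205. 239.] base [229. 292.]
55 shoulder near/far [194. 275.] knob [209. 246.] base [217. 281.]
60 shoulder near/far [194. 276.] knob [212. 249.] base [211. 275.]
65 shoulder near/far [194. 277.] knob [215. 253.] base [206. 269.]
70 shoulder near/far [195. 278.] knob [218. 256.] base [200. 263.]
75 shoulder near/far [195. 278.] knob [222. 259.] base [195. 257.]
80 shoulder near/far [196. 277.] knob [225. 262.] base [190. 251.]
85 shoulder near/far [198. 277.] knob [229. 264.] base [185. 245.]
90 shoulder near/far [200. 276.] knob [232. 267.] base [180. 240.]
```

```bash
python3 -c "
from h import *
im=cv2.imread('pics/wl.png');h=cv2.cvtColor(im,cv2.COLOR_BGR2HSV)
for v in range(160,312,4): print(v,h[v,251].tolist(),h[v,225].tolist(),h[v,205].tolist())"
```

```text
160 [19, 43, 100] [16, 44, 99] [17, 46, 100]
164 [17, 41, 99] [19, 43, 100] [16, 43, 100]
168 [19, 44, 99] [17, 41, 100] [18, 46, 99]
172 [18, 43, 101] [18, 43, 101] [17, 42, 98]
176 [19, 41, 99] [17, 46, 100] [17, 42, 115]
180 [18, 44, 99] [16, 43, 100] [17, 41, 130]
184 [17, 45, 101] [18, 45, 101] [18, 39, 99]
188 [17, 40, 101] [16, 43, 101] [19, 41, 100]
192 [15, 45, 101] [17, 45, 101] [17, 41, 125]
196 [19, 44, 99] [19, 48, 100] [16, 43, 132]
200 [18, 125, 104] [17, 48, 101] [18, 43, 130]
204 [19, 123, 106] [17, 48, 101] [16, 42, 133]
208 [19, 123, 108] [18, 85, 102] [18, 43, 131]
212 [18, 124, 107] [18, 126, 105] [17, 38, 94]
216 [18, 118, 110] [18, 124, 107] [15, 26, 79]
220 [18, 122, 109] [18, 122, 109] [17, 28, 81]
224 [18, 121, 110] [19, 128, 106] [12, 32, 80]
228 [18, 119, 111] [19, 119, 109] [13, 30, 76]
232 [18, 113, 115] [18, 122, 109] [20, 27, 57]
236 [19, 113, 117] [19, 122, 109] [30, 14, 18]
240 [18, 111, 119] [18, 123, 110] [135, 85, 12]
244 [19, 108, 146] [18, 118, 110] [30, 32, 16]
248 [19, 108, 147] [18, 121, 110] [0, 0, 18]
252 [19, 111, 124] [18, 122, 109] [50, 85, 18]
256 [19, 111, 129] [18, 120, 138] [173, 68, 15]
260 [19, 107, 150] [19, 118, 140] [23, 64, 16]
264 [19, 108, 151] [19, 119, 141] [30, 41, 25]
268 [19, 110, 149] [18, 91, 152] [17, 48, 95]
272 [17, 49, 47] [17, 34, 52] [20, 19, 41]
276 [15, 26, 40] [30, 19, 41] [30, 13, 39]
280 [10, 18, 43] [8, 24, 42] [15, 23, 45]
284 [15, 12, 43] [0, 12, 43] [30, 12, 43]
288 [30, 29, 44] [20, 17, 44] [40, 16, 47]
292 [23, 23, 44] [10, 17, 45] [15, 11, 47]
296 [15, 23, 45] [0, 17, 44] [20, 17, 44]
300 [17, 42, 98] [25, 32, 104] [30, 25, 114]
304 [30, 21, 206] [27, 22, 206] [30, 20, 206]
308 [28, 21, 207] [26, 25, 207] [28, 21, 206]
```

```bash
python3 -m creep '[[-0.3,[0,0,0.2],0],[-0.3,[-0.1,0,0.4],0],[-0.3,[-0.2,0,0.6],0],[-0.3,[-0.3,0,0.8],0],[-0.3,[-0.5,0,0.9],0],[-0.3,[-0.5,0,0.9],0]]' 8
python3 m.py
```

```text
clock: 18.1
eef_pos: [433.0, -225.3, 34.7]
eef_rot: [3.14, 0.002, 1.483]
wrist_force: [0.1, -3.6, 6.4]
finger_gap: 47.2
finger_force: 7.9
[(202, 247, 256), (206, 235, 267), (210, 230, 273), (214, 226, 276), (218, 224, 279), (222, 222, 281), (226, 220, 283), (230, 218, 284), (234, 214, 289), (238, 212, 290), (242, 211, 292), (246, 210, 293), (250, 209, 293), (254, 209, 294), (258, 211, 339), (262, 212, 339), (266, 213, 339), (270, 214, 339)]
```

```bash
python3 -m creep '[[-0.3,[0,0,0],0],[-0.3,[0,0,-0.1],0],[-0.3,[0,0,-0.2],0],[-0.3,[0,0,-0.2],0]]' 3
python3 m.py
python3 -m creep '[[0.1,[0,0,-0.2],0],[0.2,[0,0,-0.2],0],[0.3,[0,0,-0.2],0],[0.4,[0,0,-0.2],0],[0.5,[0,0,-0.2],0],[0.5,[0,0,-0.2],0]]' 3
python3 m.py
```

```text
clock: 18.55
eef_pos: [432.1, -224.1, 36.0]
eef_rot: [-3.141, -0.001, 1.483]
wrist_force: [-0.4, -0.5, -3.6]
finger_gap: 47.3
finger_force: 3.0
[(198, 244, 259), (202, 234, 268), (206, 229, 273), (210, 226, 277), (214, 223, 279), (218, 222, 281), (222, 221, 282), (226, 219, 283), (230, 216, 285), (234, 215, 288), (238, 213, 289), (242, 212, 291), (246, 211, 292), (250, 210, 293), (254, 210, 293), (258, 212, 339), (262, 212, 339), (266, 214, 339), (270, 215, 339)]
clock: 19.2
eef_pos: [432.5, -224.4, 38.3]
eef_rot: [3.142, 0.0, 1.483]
wrist_force: [-0.6, 1.0, -0.2]
finger_gap: 70.4
finger_force: 0.0
[(197, 241, 259), (201, 233, 268), (205, 228, 273), (209, 225, 276), (213, 223, 278), (217, 221, 280), (221, 219, 281), (225, 218, 281), (229, 216, 282), (233, 214, 283), (237, 212, 284), (241, 210, 285), (245, 209, 285), (249, 208, 286), (253, 208, 286), (257, 208, 286), (261, 210, 286), (265, 211, 285), (269, 213, 283)]
```

```bash
python3 -m creep '[[0.7,[0,0,-3],0],[0.7,[0,0,-7],0],[0.7,[1,0,-11],0],[0.7,[3,0,-12],0],[0.7,[3,0,-12],0],[0.7,[3,0,-12],0]]'
python3 - <<'E'
from h import *
np.set_printoptions(precision=1,suppress=True)
out={}
for n in("wrist","top","side"):
    p=manip.camera_params(n);im=manip.camera(n);cv2.imwrite(f"pics/{n}9.png",im[...,::-1])
    h=cv2.cvtColor(im,cv2.COLOR_RGB2HSV);m=cv2.inRange(h,(10,85,40),(28,255,255))
    q=proj(p,[[432,-226,30],[432,-226,0],[432,-226,60]]);u,v=q[0].astype(int);w=70 if n=="wrist" else 18
    k=np.zeros_like(m);k[max(v-w,0):v+w,max(u-w,0):u+w]=1;m*=k
    c=[x for x in cv2.findContours(m,cv2.RETR_EXTERNAL,cv2.CHAIN_APPROX_NONE)[0] if cv2.contourArea(x)>15]
    print(n,"pred",q.ravel())
    for x in c: print(cv2.contourArea(x),cv2.boundingRect(x),cv2.minAreaRect(x))
    if n=="wrist" and c:
        x=max(c,key=cv2.contourArea)[:,0]
        for r in range(x[:,1].min(),x[:,1].max()+1,4):
            t=x[x[:,1]==r][:,0];print(r,t.min(),t.max(),im[r,int(t.mean())])
E
```

```text
clock: 19.85
eef_pos: [435.0, -194.5, 157.9]
eef_rot: [-3.141, 0.0, 1.484]
wrist_force: [0.2, -0.0, -0.5]
finger_gap: 79.8
finger_force: 0.0
wrist pred [251.2 213.3 251.2 205.1 251.2 223.2]
1887.0 (227, 194, 46, 54) ((249.5, 220.5), (53.0, 45.0), 90.0)
194 247 255 [75 62 43]
198 238 264 [73 59 35]
202 235 267 [74 60 37]
206 233 269 [118  97  63]
210 232 270 [131 109  74]
214 230 270 [131 108  72]
218 229 271 [96 79 50]
222 228 271 [89 72 45]
226 227 272 [126 104  69]
230 228 272 [138 119  79]
234 229 270 [134 111  74]
238 231 268 [129 106  68]
242 234 264 [169 148  94]
246 241 258 [186 163 106]
top pred [301.2 252.1 300.1 252.6 302.4 251.6]
side pred [311.9 185.4 311.1 191.7 312.6 178.9]
166.0 (306, 176, 14, 18) ((312.74114990234375, 184.66470336914062), (11.71424674987793, 17.89676284790039), 12.528807640075684)
```

```bash
python3 - <<'E'
from h import *
np.set_printoptions(precision=1,suppress=True)
p=manip.camera_params("wrist")
a=plane(p,[[250,248]],53)[0];b=plane(p,[[251,193.5]],0)[0];e=plane(p,[[226.5,226],[272.5,226]],53)
print(a,b,np.linalg.norm((a-b)[:2]),e,e.mean(0))
c=(a+b)[:2]/2;print("centre",c)
im=cv2.imread("pics/wrist9.png");print([ (v,im[v,250].tolist()) for v in range(204,250,2)])
g=cv2.cvtColor(im,cv2.COLOR_BGR2GRAY)
for v in range(214,240,4): print(v,g[v,228:272:2].tolist())
print("knob pred",proj(p,[[*c,53],[*c,67]]).ravel())
E
```

```text
[ 427.7 -255.7   53. ] [ 432.5 -211.8    0. ] 44.08952164740631 [[ 406.2 -229.5   53. ]
 [ 452.5 -233.6   53. ]] [ 429.4 -231.5   53. ]
centre [ 430.1 -233.7]
[(204, [40, 66, 83]), (206, [63, 98, 118]), (208, [71, 107, 129]), (210, [73, 109, 131]), (212, [72, 109, 131]), (214, [72, 108, 131]), (216, [59, 90, 109]), (218, [50, 79, 96]), (220, [48, 76, 95]), (222, [45, 72, 89]), (224, [40, 65, 82]), (226, [68, 102, 123]), (228, [79, 118, 138]), (230, [79, 119, 138]), (232, [72, 111, 133]), (234, [72, 110, 132]), (236, [71, 109, 132]), (238, [70, 108, 131]), (240, [67, 105, 127]), (242, [78, 124, 145]), (244, [98, 154, 176]), (246, [105, 162, 185]), (248, [127, 166, 186])]
214 [154, 88, 95, 101, 102, 103, 106, 108, 110, 109, 111, 111, 113, 110, 109, 106, 106, 104, 101, 98, 79, 64]
218 [135, 99, 100, 103, 105, 105, 109, 101, 85, 79, 78, 81, 79, 83, 93, 104, 106, 105, 103, 100, 98, 83]
222 [102, 101, 103, 105, 107, 107, 109, 85, 74, 74, 72, 74, 75, 77, 76, 89, 106, 104, 105, 102, 101, 97]
226 [101, 103, 103, 105, 107, 109, 102, 75, 88, 106, 112, 104, 87, 71, 69, 89, 118, 124, 104, 103, 100, 98]
230 [102, 102, 102, 105, 108, 104, 99, 111, 114, 122, 133, 120, 154, 129, 116, 91, 107, 106, 103, 123, 131, 109]
234 [154, 139, 108, 103, 104, 106, 110, 111, 112, 113, 113, 112, 111, 109, 109, 101, 107, 103, 102, 100, 99, 116]
238 [174, 164, 161, 164, 156, 126, 109, 110, 109, 109, 110, 111, 109, 106, 105, 105, 102, 103, 101, 100, 115, 165]
knob pred [250.4 228.  250.3 233.4]
```

```bash
python3 -m creep '[[0.2,[-1,0,0],-1.6],[0,[-2,0,0],-3.2],[-0.1,[-3,-0.1,0],-4.8],[-0.1,[-3.9,-0.15,0],-6.4],[-0.1,[-3.9,-0.15,1],-8],[-0.1,[-3.9,-0.15,2],-9.6],[-0.1,[-3.9,-0.15,3],-11.2],[-0.1,[-3.9,-0.15,4],-12.8],[-0.1,[-3.9,-0.15,4],-14.4],[-0.1,[-3.9,-0.15,4],-16],[-0.1,[-3.9,-0.15,4],-17.6],[-0.1,[-3.9,-0.15,4],-19.2]]'
python3 -m creep '[[-0.1,[0,0,0],-0.8],[-0.1,[0,0,0],-0.8],[-0.1,[0,0,0],-0.8]]'
python3 - <<'E'
from h import *
np.set_printoptions(precision=2,suppress=True)
s=manip.read_state();print(s['joints']);print(shift([430,-233,70]))
p=manip.camera_params("wrist");im=manip.camera("wrist");cv2.imwrite("pics/w10.png",im[...,::-1])
q=proj(p,[[430,-233,67],[430,-233,53],[440,-233,67],[430,-223,67]]);print(q)
h=cv2.cvtColor(im,cv2.COLOR_RGB2HSV);m=cv2.inRange(h,(10,85,40),(28,255,255))
for c in cv2.findContours(m,cv2.RETR_EXTERNAL,cv2.CHAIN_APPROX_NONE)[0]:
    if cv2.contourArea(c)>300: print(cv2.contourArea(c),cv2.boundingRect(c))
g=cv2.cvtColor(im,cv2.COLOR_RGB2GRAY);u,v=q[0].astype(int)
for r in range(v-30,v+31,4): print(r,g[r,u-44:u+45:4].tolist())
E
```

```text
clock: 21.2
eef_pos: [429.8, -233.6, 117.4]
eef_rot: [3.141, -0.001, -3.12]
wrist_force: [0.8, -0.4, 0.0]
finger_gap: 42.2
finger_force: 0.0
clock: 21.5
eef_pos: [429.9, -233.4, 117.8]
eef_rot: [3.141, -0.001, -3.058]
wrist_force: [1.4, -0.2, -0.6]
finger_gap: 42.4
finger_force: 0.0
[-0.57  0.28  1.8  -0.    1.06 -2.23]
[-0.01  0.04  4.78]
[[251.71 206.68]
 [251.68 201.68]
 [250.68 218.54]
 [264.25 207.66]]
2685.0 (115, 324, 323, 19)
603.0 (432, 296, 32, 26)
584.0 (326, 257, 20, 59)
555.5 (159, 257, 19, 59)
2503.5 (223, 166, 55, 60)
176 [123, 122, 123, 121, 122, 121, 78, 107, 128, 129, 127, 125, 123, 119, 160, 92, 87, 91, 116, 124, 121, 121, 122]
180 [121, 120, 120, 121, 120, 103, 116, 129, 129, 128, 127, 123, 121, 118, 115, 113, 83, 93, 93, 120, 121, 120, 120]
184 [119, 118, 119, 119, 121, 111, 126, 125, 127, 127, 126, 123, 120, 118, 116, 113, 111, 91, 90, 94, 120, 119, 121]
188 [120, 120, 121, 121, 120, 121, 122, 124, 125, 125, 125, 123, 119, 117, 114, 112, 111, 102, 91, 92, 120, 180, 162]
192 [121, 122, 122, 121, 116, 119, 120, 121, 122, 122, 99, 83, 93, 96, 113, 107, 109, 107, 92
[... 449 characters left out ...]
 78, 73, 87, 119, 88, 84, 85, 85, 84, 85, 84, 85, 84, 85, 83, 82, 91, 93, 73, 70, 80, 83]
216 [72, 73, 63, 62, 120, 113, 83, 85, 85, 85, 85, 83, 83, 84, 83, 83, 87, 90, 90, 81, 47, 74, 74]
220 [73, 74, 32, 58, 121, 113, 90, 83, 83, 83, 84, 82, 84, 84, 83, 89, 91, 95, 107, 81, 25, 73, 75]
224 [72, 71, 10, 48, 123, 101, 93, 91, 87, 85, 82, 82, 82, 86, 92, 91, 93, 109, 110, 69, 9, 66, 72]
228 [72, 57, 15, 54, 135, 112, 91, 92, 90, 89, 89, 89, 91, 90, 91, 92, 108, 110, 109, 67, 13, 44, 74]
232 [74, 23, 15, 53, 166, 141, 92, 90, 91, 90, 90, 90, 91, 91, 94, 109, 110, 109, 111, 60, 14, 15, 71]
236 [69, 14, 12, 117, 200, 197, 139, 105, 92, 92, 91, 92, 91, 92, 104, 116, 109, 110, 108, 78, 13, 12, 62]
```

```bash
python3 - <<'E'
from h import *
np.set_printoptions(precision=2,suppress=True)
p=manip.camera_params("wrist")
a=plane(p,[[250.5,226]],53)[0];b=plane(p,[[250.5,165.5]],0)[0];print(a,b,(a+b)/2)
print(plane(p,[[222.5,200],[278,200]],53))
E
```

```text
[ 451.94 -232.17   53.  ] [ 408.05 -235.91    0.  ] [ 430.   -234.04   26.5 ]
[[ 430.67 -257.56   53.  ]
 [ 426.82 -211.01   53.  ]]
```

```bash
python3 -m creep '[[-0.1,[0,0,2],0],[-0.1,[0,0,4],0],[-0.1,[0,0,4.75],0],[-0.1,[0,0,4.75],0],[-0.8,[0,0,4.75],0],[-0.8,[0,0,4.75],0],[-0.8,[0,0,4.75],0],[-0.8,[0,0,4.75],0]]' 30
python3 -m creep '[[-0.8,[0,0,-1],0],[-0.8,[0,0,-4],0],[-0.8,[0,0,-8],0],[-0.8,[0,0,-10.5],0],[-0.8,[0,0,-10.5],0],[-0.8,[0,0,-10.5],0]]' 30
python3 - <<'E'
from h import *
np.set_printoptions(precision=2,suppress=True)
s=manip.read_state()
p=manip.camera_params("wrist");im=manip.camera("wrist");cv2.imwrite("pics/w11.png",im[...,::-1])
h=cv2.cvtColor(im,cv2.COLOR_RGB2HSV);m=cv2.inRange(h,(10,85,40),(28,255,255))
for c in cv2.findContours(m,cv2.RETR_EXTERNAL,cv2.CHAIN_APPROX_NONE)[0]:
    if cv2.contourArea(c)>300: print(cv2.contourArea(c),cv2.boundingRect(c))
zb=s['eef_pos'][2]-70;e=s['eef_pos']
t=rot(s['eef_rot'])[:,0];print(proj(p,[np.r_[(e+24*t)[:2],zb],np.r_[(e-24*t)[:2],zb+53],np.r_[(e+24*t)[:2],zb+53]]))
E
```

```text
clock: 22.35
eef_pos: [430.5, -233.5, 71.4]
eef_rot: [-3.141, 0.001, -3.055]
wrist_force: [-0.5, -1.7, 2.4]
finger_gap: 16.4
finger_force: 30.0
clock: 22.95
eef_pos: [429.8, -232.9, 175.0]
eef_rot: [3.141, -0.001, -3.055]
wrist_force: [-0.9, 0.3, -4.6]
finger_gap: 16.1
finger_force: 30.0
2656.5 (61, 326, 322, 17)
357.0 (281, 257, 11, 59)
341.5 (212, 257, 10, 59)
2826.0 (218, 172, 67, 75)
[[251.18 172.34]
 [251.27 253.75]
 [251.17 187.09]]
```

```bash
python3 - <<'E'
from h import *
np.set_printoptions(precision=2,suppress=True)
s=manip.read_state();p=manip.camera_params("wrist");zb=s['eef_pos'][2]-71.4
a=plane(p,[[251,247.5]],zb+53)[0];b=plane(p,[[251,171.5]],zb)[0];print(a,b,(a+b)/2,np.linalg.norm((a-b)[:2]))
im=cv2.imread("pics/w11.png");h=cv2.cvtColor(im,cv2.COLOR_BGR2HSV)
print([(v,h[v,251].tolist()) for v in range(160,262,3)])
m=cv2.inRange(h,(10,85,40),(28,255,255))
for r in range(172,250,6):
    t=np.flatnonzero(m[r,200:300])+200;print(r,t.min(),t.max(),end='; ')
E
```

```text
[ 449.29 -231.21  155.91] [ 405.05 -234.96  102.91] [ 427.17 -233.09  129.41] 44.40043976607399
[(160, [17, 35, 195]), (163, [19, 42, 128]), (166, [17, 43, 126]), (169, [18, 41, 125]), (172, [18, 96, 98]), (175, [19, 129, 89]), (178, [19, 135, 85]), (181, [19, 122, 88]), (184, [18, 116, 134]), (187, [19, 107, 145]), (190, [19, 108, 144]), (193, [19, 111, 142]), (196, [19, 110, 141]), (199, [19, 115, 122]), (202, [19, 118, 112]), (205, [19, 119, 105]), (208, [18, 128, 98]), (211, [18, 126, 87]), (214, [18, 125, 104]), (217, [18, 123, 104]), (220, [19, 121, 101]), (223, [19, 124, 99]), (226, [18, 126, 99]), (229, [19, 129, 99]), (232, [18, 129, 99]), (235, [19, 129, 97]), (238, [19, 130, 98]), (241, [19, 135, 96]), (244, [19, 131, 97]), (247, [21, 69, 122]), (250, [28, 23, 197]), (253, [28, 22, 197]), (256, [27, 25, 197]), (259, [25, 25, 197])]
172 249 253; 178 233 267; 184 227 273; 190 224 276; 196 222 279; 202 220 282; 208 219 284; 214 218 284; 220 238 265; 226 238 264; 232 239 264; 238 239 264; 244 238 265;
```

```bash
python3 - <<'E'
from h import *
np.set_printoptions(precision=2,suppress=True)
print(shift([511.8,40.4,165]))
E
```

```text
[-10.56  26.5    0.95]
```

```bash
python3 -m creep '[[-0.8,[0,2,0],0],[-0.8,[0,6,0],0],[-0.8,[0,10,0],0],[-0.8,[-1,14,0],0],[-0.8,[-3,18,0],0],[-0.8,[-5,22,0],0],[-0.8,[-8,25,0],0],[-0.8,[-10,26.5,0],0],[-0.8,[-10.55,26.5,1],0],[-0.8,[-10.55,26.5,1],0],[-0.8,[-10.55,26.5,1],0],[-0.8,[-10.55,26.5,1],0]]' 30
python3 - <<'E'
from h import *
np.set_printoptions(precision=2,suppress=True)
s=manip.read_state();print(shift([511.8,40.4,77]))
for n in("top","wrist","side"):
    im=manip.camera(n);cv2.imwrite(f"pics/{n}12.png",im[...,::-1])
    p=manip.camera_params(n);h=cv2.cvtColor(im,cv2.COLOR_RGB2HSV);m=cv2.inRange(h,(10,85,40),(28,255,255))
    for c in cv2.findContours(m,cv2.RETR_EXTERNAL,cv2.CHAIN_APPROX_NONE)[0]:
        if cv2.contourArea(c)>(300 if n=="wrist" else 8):
            x,y,w,hh=cv2.boundingRect(c)
            if n!="wrist" and not(230<x<330): continue
            print(n,cv2.contourArea(c),(x,y,w,hh))
    C=np.array([513.3,9,0]);Rc=rot([0,0,.087])
    print("pocket,small knob top",proj(p,[C+Rc@np.array(v) for v in([0,31.5,60],[0,-38.5,71],[-50,75,62],[-50,-75,62])]).ravel())
    print("held base, shoulder",proj(p,[s['eef_pos']-[1.2,0,71.4],s['eef_pos']-[1.2,0,18.4]]).ravel())
E
```

```text
clock: 24.2
eef_pos: [511.9, 39.2, 165.6]
eef_rot: [3.142, -0.001, -3.056]
wrist_force: [-0.8, -0.4, -5.4]
finger_gap: 16.5
finger_force: 30.0
[-0.01  0.12  8.86]
top 52.5 (251, 209, 11, 9)
top 1086.0 (266, 135, 45, 32)
top 230.5 (310, 130, 19, 17)
top 287.0 (284, 110, 21, 19)
top 12.0 (304, 91, 9, 5)
top 217.0 (328, 81, 19, 17)
top 168.0 (304, 76, 17, 14)
top 14.0 (285, 74, 9, 6)
top 16.5 (249, 71, 12, 5)
top 21.5 (246, 63, 14, 6)
top 21.5 (288, 61, 14, 12)
top 13.5 (247, 56, 13, 4)
top 11.0 (318, 52, 10, 5)
top 64.5 (248, 41, 16, 12)
top 93.5 (284, 18, 14, 10)
top 26.5 (267, 17, 12, 5)
top 25.0 (290, 9, 13, 7)
pocket,small knob top [236.37 206.71 255.69 210.61 220.92 217.5  262.65 227.18]
held base, shoulder [236.26 204.98 235.52 201.99]
wrist 2589.5 (64, 326, 319, 16)
wrist 338.0 (281, 257, 11, 59)
wrist 340.5 (212, 257, 11, 59)
wrist 2939.5 (217, 172, 70, 77)
wrist 1264.5 (163, 164, 43, 42)
wrist 357.0 (423, 85, 21, 24)
pocket,small knob top [252.45 188.1  178.64 191.06 298.8  136.64 139.57 137.48]
held base, shoulder [251.22 197.53 251.17 218.49]
side 4970.5 (278, 293, 92, 91)
side 567.0 (309, 280, 65, 26)
side 20.0 (284, 262, 7, 5)
side 1915.5 (311, 240, 65, 55)
side 236.0 (265, 191, 17, 22)
side 41.5 (255, 140, 12, 10)
pocket,small knob top [271.61 216.58 276.15 201.61 283.81 227.   292.13 199.82]
held base, shoulder [272.08 208.33 272.7  195.39]
```

```bash
python3 - <<'E'
from h import *
im=cv2.imread("pics/wrist12.png");g=cv2.cvtColor(im,cv2.COLOR_BGR2GRAY)
for r in range(120,180,6): print(r,[int(x) for x in g[r,124:320:4]])
print([int(x) for x in g[110:176:2,210]],[int(x) for x in g[110:176:2,160]])
p=manip.camera_params("wrist");C=np.array([513.3,9,0]);Rc=rot([0,0,.087])
print(proj(p,[C+Rc@np.array(v) for v in([-50,75,62],[-50,-75,62],[-30,75,62],[-30,-75,62],[-10,75,62],[-10,-75,62],[-29,31.5,60],[0,60.5,60],[0,2.5,60])]).round(1))
E
```

```text
120 [190, 190, 189, 189, 188, 188, 188, 187, 188, 188, 188, 188, 187, 188, 181, 180, 181, 182, 180, 180, 117, 112, 111, 113, 111, 111, 110, 111, 111, 113, 112, 112, 106, 105, 105, 106, 105, 106, 104, 88, 88, 88, 111, 107, 124, 171, 190, 190, 189]
126 [188, 190, 189, 190, 190, 188, 189, 190, 190, 190, 189, 189, 190, 189, 182, 181, 180, 181, 182, 181, 116, 112, 111, 108, 110, 111, 112, 110, 111, 110, 111, 103, 105, 101, 110, 86, 87, 93, 85, 94, 105, 101, 101, 103, 158, 189, 189, 189, 188]
132 [188, 189, 188, 188, 189, 187, 185, 184, 188, 178, 175, 178, 182, 179, 177, 177, 177, 180, 183, 185, 117, 115, 97, 95, 97, 94, 91, 117, 118, 124, 113, 100, 102, 98, 95, 83, 96, 108, 110, 120, 114, 118, 121, 126, 181, 190, 191, 190, 189]
138 [187, 188, 187, 187, 178, 126, 126, 122, 125, 125, 125, 118, 116, 115, 113, 111, 116, 95, 76, 71, 73, 87, 99, 100, 101, 98, 90, 88, 75, 73, 76, 77, 75, 74, 72, 72, 73, 65, 64, 61, 68, 71, 81, 83, 182, 188, 188, 189, 189]
144 [188, 189, 189, 188, 181, 131, 38, 43, 44, 43, 44, 40, 39, 38, 40, 40, 45, 36, 31, 27, 28, 29, 28, 28, 30, 28, 31, 28, 28, 28, 29, 30, 28,
[... 858 characters left out ...]
, 12, 19, 31, 30, 38, 39, 44, 69, 84, 107, 88, 100, 102]
174 [189, 188, 188, 188, 188, 137, 87, 35, 34, 11, 10, 67, 111, 112, 118, 120, 118, 115, 86, 43, 17, 22, 20, 20, 15, 14, 10, 13, 16, 43, 65, 70, 68, 63, 51, 19, 11, 9, 8, 19, 18, 25, 53, 67, 84, 103, 86, 101, 101]
[111, 111, 110, 110, 110, 112, 110, 111, 112, 117, 114, 106, 95, 99, 98, 87, 60, 30, 27, 27, 33, 46, 42, 39, 42, 40, 38, 41, 39, 37, 36, 22, 15] [189, 191, 190, 190, 189, 188, 188, 188, 190, 189, 188, 178, 140, 116, 125, 127, 85, 43, 44, 41, 41, 40, 42, 41, 34, 35, 34, 35, 36, 32, 22, 17, 11]
[[298.7 136.5]
 [139.5 137.3]
 [298.  157.8]
 [141.3 158.4]
 [297.3 178.3]
 [143.2 178.8]
 [252.3 158.6]
 [281.9 187.9]
 [222.8 188.1]]
```

```bash
python3 -m creep '[[-0.8,[0,0.1,1],0],[-0.8,[0,0.1,2],0],[-0.8,[0,0.1,2.8],0],[-0.8,[0,0.1,3.4],0],[-0.8,[0,0.1,4],0],[-0.8,[0,0.1,4.6],0],[-0.8,[0,0.1,4.6],0]]' 30
```

```text
clock: 25.05
eef_pos: [512.0, 40.9, 119.0]
eef_rot: [3.142, -0.001, -3.055]
wrist_force: [0.4, 0.6, -4.9]
finger_gap: 15.8
finger_force: 30.0
```

```bash
python3 -m creep '[[-0.8,[0,0,0.7],0],[-0.8,[0,0,1.4],0],[-0.8,[0,0,2.1],0],[-0.8,[0,0,2.8],0],[-0.8,[0,0,3.3],0],[-0.8,[0,0,3.6],0],[-0.8,[0,0,3.6],0]]' 30
```

```text
clock: 25.75
eef_pos: [512.1, 40.9, 83.4]
eef_rot: [3.142, -0.001, -3.055]
wrist_force: [0.3, 0.5, -4.6]
finger_gap: 16.6
finger_force: 30.0
```

```bash
python3 -m creep '[[-0.8,[0,0,0.15],0],[-0.8,[0,0,0.3],0],[-0.8,[0,0,0.4],0],[-0.8,[0,0,0.5],0],[-0.8,[0,0,0.5],0]]' 30
```

```text
clock: 26.25
eef_pos: [512.8, 40.9, 79.4]
eef_rot: [-3.141, 0.001, -3.055]
wrist_force: [-0.3, 0.5, 2.4]
finger_gap: 15.7
finger_force: 30.0
```

```bash
python3 -m creep '[[-0.8,[0,0,0],0],[-0.5,[0,0,0],0],[-0.2,[0,0,0],0],[-0.2,[0,0,0],0],[-0.2,[0,0,-1],0],[-0.2,[0,0,-3],0],[-0.2,[0,0,-6],0],[-0.2,[0,0,-10],0],[-0.2,[0.3,0,-13],0],[-0.2,[3,0,-14],0],[-0.2,[3,0,-14],0],[-0.2,[3,0,-14],0]]' 5
python3 - <<'E'
from h import *
np.set_printoptions(precision=1,suppress=True)
p=manip.camera_params("wrist");im=manip.camera("wrist");cv2.imwrite("pics/w13.png",im[...,::-1])
C=np.array([513.3,9,0]);Rc=rot([0,0,.087]);w=lambda *v:C+Rc@np.array(v,float)
print("pred knob top, shoulder l/r/far",proj(p,[w(0,31.5,75),w(0,31.5,61),w(0,55.5,61),w(0,7.5,61),w(24,31.5,61),w(-24,31.5,61)]))
h=cv2.cvtColor(im,cv2.COLOR_RGB2HSV);m=cv2.inRange(h,(10,85,30),(28,255,255))
for c in cv2.findContours(m,cv2.RETR_EXTERNAL,cv2.CHAIN_APPROX_NONE)[0]:
    if cv2.contourArea(c)>200: print(cv2.contourArea(c),cv2.boundingRect(c))
E
```

```text
clock: 27.45
eef_pos: [482.5, 38.3, 219.5]
eef_rot: [-3.141, 0.001, -3.055]
wrist_force: [0.2, -0.3, -0.6]
finger_gap: 37.3
finger_force: 0.0
pred knob top, shoulder l/r/far [[251.  205.2]
 [251.  201.7]
 [271.3 201.7]
 [230.8 201.7]
 [251.1 220.8]
 [251.  182. ]]
3080.0 (105, 320, 322, 23)
576.0 (318, 256, 18, 60)
572.0 (168, 256, 18, 60)
896.5 (177, 181, 36, 35)
1431.0 (231, 177, 42, 44)
231.5 (394, 116, 17, 19)
```

The weight stands in the pocket (outline within 2 px of prediction). Now go round behind the lid with closed fingers.

```bash
python3 -m creep '[[-1,[0,-1,-2.5],0],[-1,[0,-3,-4.5],0],[-1,[-2,-6,-4.5],0],[-1,[-6,-7.7,-4.5],0],[-1,[-10,-7.7,-4.5],0],[-1,[-14.6,-7.7,-4.5],0],[-1,[-14.6,-7.7,-4.5],0],[-1,[-14.6,-7.7,-1],0],[-1,[-14.6,-7.7,3],0],[-1,[-14.6,-7.7,6.5],0],[-1,[-14.6,-7.7,6.5],0],[-1,[-14.6,-7.7,6.5],0]]' 10
python3 - <<'E'
from h import *
s=manip.read_state();e=s['eef_pos'];C=np.array([513.3,9,0]);print("case frame",rot([0,0,.087]).T@(e-C),s['joints'],s['wrist_force'])
E
```

```text
clock: 28.7
eef_pos: [634.7, -25.8, 154.5]
eef_rot: [3.142, -0.0, -3.055]
wrist_force: [0.2, -0.3, 1.4]
finger_gap: 0.7
finger_force: 0.0
case frame [117.90293887 -45.23551556 154.50916408] [-9.82911773e-02  5.43928246e-01  1.33100659e+00 -4.65571601e-05
  1.26696922e+00 -1.75559371e+00] [ 0.1679818  -0.29498269  1.4182207 ]
```

```bash
python3 -m creep '[[-1,[1.2,0,0],0],[-1,[2.4,0,-0.2],0],[-1,[3.6,0,-0.3],0],[-1,[4.4,0,-0.45],0],[-1,[5.2,0,-0.55],0],[-1,[6.1,0,-0.55],0],[-1,[6.9,0,-0.45],0],[-1,[7.7,0,-0.3],0],[-1,[8.5,0,0],0],[-1,[9.3,0,0.3],0],[-1,[10,0,0.7],0],[-1,[10,0,0.7],0]]'
python3 -m creep '[[-1,[0.7,0,0.5],0],[-1,[1.35,0,1.05],0],[-1,[1.9,0,1.65],0],[-1,[2.4,0,2.3],0],[-1,[2.8,0,2.9],0],[-1,[2.8,0,2.9],0]]'
python3 - <<'E'
from h import *
np.set_printoptions(precision=1,suppress=True)
s=manip.read_state();e=s['eef_pos'];C=np.array([513.3,9,0]);print("case frame",rot([0,0,.087]).T@(e-C))
im=manip.camera("side");cv2.imwrite("pics/s14.png",im[...,::-1]);p=manip.camera_params("side")
E
```

```text
clock: 29.9
eef_pos: [533.7, -34.5, 145.8]
eef_rot: [3.141, -0.002, -3.055]
wrist_force: [-0.0, -0.3, 0.1]
finger_gap: 0.7
finger_force: 0.0
clock: 30.5
eef_pos: [506.1, -36.9, 116.8]
eef_rot: [3.141, -0.002, -3.055]
wrist_force: [0.2, 0.5, -0.3]
finger_gap: 0.5
finger_force: 0.0
case frame [-11.2 -45.1 116.8]
```

```bash
python3 -m creep '[[-1,[0.4,0,0.4],0],[-1,[0.8,0,0.8],0],[-1,[1.2,0,1.1],0],[-1,[1.5,0,1.4],0],[-1,[1.5,0,1.5],0],[-1,[1.5,0,1.5],0]]'
```

```text
clock: 31.15
eef_pos: [492.0, -38.1, 102.7]
eef_rot: [3.142, -0.0, -3.055]
wrist_force: [0.5, -0.6, -0.7]
finger_gap: 0.6
finger_force: 0.0
```

```bash
python3 -m creep '[[-1,[0.5,0,0.1],0],[-1,[1,0,0.2],0],[-1,[1,0,0.3],0],[-1,[1,0,0.3],0]]'
python3 - <<'E'
from h import *
np.set_printoptions(precision=1,suppress=True)
C=np.array([513.3,9,0]);Rc=rot([0,0,.087]);w=lambda *v:C+Rc@np.array(v,float)
im=manip.camera("side");p=manip.camera_params("side");h=cv2.cvtColor(im,cv2.COLOR_RGB2HSV)
for z in(62,88): print(z,proj(p,[w(-50,75,z),w(-50,-75,z),w(50,75,z),w(50,-75,z),w(0,0,z)]).ravel())
b=np.zeros(im.shape[:2],np.uint8);cv2.fillConvexPoly(b,proj(p,[w(-45,60,88),w(-45,0,88),w(40,0,88),w(40,60,88)]).astype(np.int32),1)
print("mean lid quad rgb/hsv",im[b>0].mean(0),h[b>0].mean(0),"before", cv2.imread("pics/side12.png")[b>0].mean(0))
m=cv2.inRange(h,(10,85,40),(28,255,255));print("brass px",(m[170:235,245:300]>0).sum())
E
```

```text
clock: 31.55
eef_pos: [483.5, -39.1, 102.0]
eef_rot: [-3.141, 0.005, -3.055]
wrist_force: [-0.7, 1.7, 19.3]
finger_gap: 0.2
finger_force: 9.9
62 [283.8 227.  292.1 199.8 253.8 221.7 264.4 195.3 273.7 210.4]
88 [284.3 220.8 292.6 193.9 253.9 215.6 264.6 189.4 274.  204.3]
mean lid quad rgb/hsv [97.4 92.3 87.4] [14.5 26.  97.4] before [29.6 42.8 52.5]
brass px 14
```

```bash
python3 -m creep '[[-1,[0,0,-2],0],[-1,[0,0,-5.4],0],[-1,[2,1.5,-5.4],0],[-1,[4.5,3.5,-5.4],0],[-1,[6.3,4.5,-5.4],0],[-1,[6.3,4.5,-5.4],0],[-1,[6.3,4.5,-4],0],[-1,[6.3,4.5,-3],0],[-1,[6.3,4.5,-2.2],0],[-1,[6.3,4.5,-2.2],0]]'
python3 -m creep '[[-1,[0,0,0.5],0],[-1,[0,0,0.9],0],[-1,[0,0,0.9],0]]'
python3 -m creep '[[-1,[0,0,0.5],0],[-1,[0,0,1],0],[-1,[0,0,1],0]]'
```

```text
clock: 32.6
eef_pos: [415.2, 0.2, 120.7]
eef_rot: [3.141, -0.002, -3.055]
wrist_force: [-0.1, 1.1, 0.5]
finger_gap: 0.2
finger_force: 0.0
clock: 32.9
eef_pos: [415.3, 0.4, 112.5]
eef_rot: [3.142, -0.0, -3.055]
wrist_force: [-0.4, -0.7, 0.5]
finger_gap: 0.5
finger_force: 0.0
clock: 33.2
eef_pos: [415.2, 0.4, 102.2]
eef_rot: [3.141, -0.001, -3.055]
wrist_force: [-0.6, 0.2, 0.4]
finger_gap: 0.4
finger_force: 0.0
```

```bash
python3 -m creep '[[-1,[0,0,0.6],0],[-1,[0,0,1.2],0],[-1,[-0.4,0,1.7],0],[-1,[-0.8,0,2.2],0],[-1,[-0.8,0,2.2],0]]'
python3 -m creep '[[-1,[-0.2,0,0.5],0],[-1,[-0.4,0,1],0],[-1,[-0.6,0,1.4],0],[-1,[-0.6,0,1.4],0]]'
```

```text
clock: 33.7
eef_pos: [423.7, 1.1, 80.1]
eef_rot: [3.141, -0.001, -3.055]
wrist_force: [0.7, 0.3, -1.4]
finger_gap: 0.4
finger_force: 0.6
clock: 34.1
eef_pos: [429.5, 1.6, 66.4]
eef_rot: [3.142, -0.0, -3.055]
wrist_force: [0.1, -0.1, 0.2]
finger_gap: 0.7
finger_force: 0.3
```

```bash
python3 -m creep '[[-1,[-0.2,0,0.4],0],[-1,[-0.2,0,0.8],0],[-1,[-0.2,0,0.8],0]]'
python3 -m creep '[[-1,[0,0,0.15],0],[-1,[0,0,0.3],0],[-1,[0,0,0.3],0]]'
```

```text
clock: 34.4
eef_pos: [432.2, 1.8, 58.8]
eef_rot: [-3.141, 0.002, -3.055]
wrist_force: [3.8, 1.0, 2.2]
finger_gap: 0.6
finger_force: 3.3
clock: 34.7
eef_pos: [433.5, 1.8, 56.9]
eef_rot: [-3.141, 0.006, -3.055]
wrist_force: [9.3, 1.0, 8.0]
finger_gap: 0.5
finger_force: 6.7
```

```bash
python3 -m creep '[[-1,[0.6,0,-0.6],0],[-1,[0.9,0,-0.4],0],[-1,[0.9,0,0],0],[-1,[0.9,0,0.2],0],[-1,[0.9,0,0.2],0]]'
python3 -m creep '[[-1,[0,0,0.15],0],[-1,[0,0,0.3],0],[-1,[0,0,0.3],0]]'
```

```text
clock: 35.2
eef_pos: [430.9, 1.1, 58.4]
eef_rot: [-3.14, 0.022, -3.056]
wrist_force: [33.1, 8.4, 24.7]
finger_gap: 0.8
finger_force: 20.1
clock: 35.5
eef_pos: [432.2, 1.2, 56.4]
eef_rot: [-3.139, 0.025, -3.056]
wrist_force: [35.8, 9.8, 31.5]
finger_gap: 0.5
finger_force: 24.9
```

The finger is stopped by something at the lip's end. I back off and compare with the earlier view (w3) from the same pose.

```bash
python3 -m creep '[[-1,[-0.6,0,0],0],[-1,[-0.6,0,-2],0],[-1,[-0.6,0,-5],0],[-1,[-0.6,0,-5],0]]'
python3 - <<'E'
from h import *
np.set_printoptions(precision=2,suppress=True)
s=manip.read_state();print(s['eef_pos'],s['eef_rot'],shift([429.12,62.69,95.25]))
E
```

```text
clock: 35.9
eef_pos: [429.5, 1.4, 103.3]
eef_rot: [-3.141, 0.004, -3.055]
wrist_force: [0.1, -0.5, -0.2]
finger_gap: 0.4
finger_force: 0.0
[429.49   1.45 103.28] [-3.14  0.   -3.05] [-0.49  6.11  0.8 ]
```

```bash
python3 -m creep '[[-0.6,[-0.2,3,0],0],[-0.2,[-0.5,6.1,0],0],[-0.2,[-0.5,6.1,0.6],0],[-0.2,[-0.5,6.1,0.8],0],[-0.2,[-0.5,6.1,0.8],0],[-0.2,[-0.5,6.1,0.8],0]]'
python3 - <<'E'
from h import *
np.set_printoptions(precision=2,suppress=True)
p=manip.camera_params("wrist");im=manip.camera("wrist")[...,::-1].copy();cv2.imwrite("pics/w15.png",im)
o=cv2.imread("pics/w3.png")
for nm,(r0,r1,c0,c1) in {"lip":(184,226,160,198),"nub":(194,228,243,266)}.items():
    t=o[r0:r1,c0:c1];x=cv2.matchTemplate(im[r0-30:r1+30,c0-30:c1+30],t,cv2.TM_CCOEFF_NORMED);_,v,_,l=cv2.minMaxLoc(x);print(nm,v,np.array(l)-30,x[30,30])
g=cv2.cvtColor(im,cv2.COLOR_BGR2GRAY);go=cv2.cvtColor(o,cv2.COLOR_BGR2GRAY)
print("new",g[170:250:3,178].tolist());print("old",go[170:250:3,178].tolist())
E
```

```text
clock: 36.5
eef_pos: [428.0, 62.0, 92.6]
eef_rot: [-3.142, -0.001, -3.056]
wrist_force: [0.2, 0.1, -0.2]
finger_gap: 37.2
finger_force: 0.0
lip 0.8538017868995667 [-1  1] 0.8080373
nub 0.9509786367416382 [1 2] 0.7674628
new [182, 130, 129, 130, 129, 129, 89, 116, 110, 114, 116, 115, 114, 115, 115, 115, 114, 113, 107, 83, 82, 84, 83, 81, 21, 18, 19]
old [159, 129, 129, 128, 129, 128, 96, 119, 106, 117, 117, 116, 116, 116, 115, 115, 115, 114, 111, 79, 78, 78, 77, 74, 26, 22, 18]
```

```bash
python3 -m creep '[[-0.2,[0,0,-3],0],[-0.2,[1,0,-7],0],[-0.2,[2,0,-10],0],[-0.2,[2,0,-10],0],[-0.2,[2,0,-10],0]]'
python3 -c "
from h import *
print(manip.sign_off())"
```

```text
clock: 37.05
eef_pos: [408.3, 60.6, 193.0]
eef_rot: [-3.141, 0.001, -3.056]
wrist_force: [0.1, 0.3, -1.1]
finger_gap: 37.6
finger_force: 0.0
the job is handed in; nothing more can be done
None
```

I handed the job in at about 37 s: by camera and force checks, the big weight stands upright in its pocket, the lid is shut and the latch is down; the hand-in returned no verdict.

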